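Build the sieve stack for grading crushed glass

ROBOT

A 6-joint arm with a two-finger parallel gripper is mounted at the origin on a cart in front of the work surface, level with it; the furniture and walls round the work are solid. World frame = base frame: x ahead of the robot, y to its left, z up, the work surface at z = 0. Lengths are in mm, angles in rad, forces in N, time in s.
With the tool pointing down it reaches from about 275 to 750 mm from the base axis. Payload 10.2 kg.
Tool frame: the origin (TCP) lies midway between the tips of the shut fingers; the grasp point (between the pads) lies 19 mm behind it (ctrl.pinch_z is the distance from the TCP to the grasp point, in mm); x points along the fingers, z is the direction in which the jaws open and shut, and the axes are right-handed (so a half turn about x gives the same grasp; the last joint's range is limited). The gripper opens to 85 mm and grips with 20 to 120 N. Pads are 22 mm wide; open, the fingers measure 114 mm over their backs; the gripper's body (76 mm by 85 mm) begins 54 mm behind the grasp point. The pads swing forward as they close: fully open they stand 13 mm farther back than shut.
Start: joints at [0.938, 0.313, 1.498, -0, 1.331, -0.223], TCP at [209.186, 481.531, 198.894] pointing down, gripper open.
Joint ranges: [-2.94, 2.94], [-0.97, 2.17], [0.19, 2.56], [-1.23, 4.37], [0.02, 3.11], [-2.88, 2.88]. Speed limits (rad/s): [2.39, 2.39, 3.01, 3.14, 3.14, 3.14].

INTERFACE

Orientations are given as a unit quaternion [w, x, y, z].
In Python, from rig import ctrl, capture, workorder, nets gives the robot as it stands. The module is installed in compiled form; this text tells all that it offers.
- The arm moves only by the tool send_rows, never from a script. Its argument "rows" is text: rows parted by semicolons, each of 5 numbers parted by spaces: the opening, from 0 (shut) to 1 (fully open), then the shift along the tool's x, y, z in cm, then the turn about the tool's x in units of 5 degrees (1.0 is 5 degrees). In form: grip x y z yaw; .... A call has 1 to 12 rows; each row is the pose to reach, as a shift and turn from the pose commanded when the call began, along the tool's axes at that moment; what a row does not reach only later rows make up. A row lasts 1/10 s, in which the tool goes at most 50 mm and 8.59 degrees, less where a joint would pass 70% of its speed; a pose out of reach is approached as far as the arm can. A call with a gripper value outside its range is refused whole. The fingers move at their own pace and stop on an object; "grip_force" is the grip in N (left out, the last holds). Time passes only in rows, so rows that repeat a pose let the fingers close. It gives the time, the measured TCP pose, the force and the opening at its end, in the units of the state.
- ctrl.sense(): the state, without advancing time (a new reading comes with each control period).
- capture(name): name is "scene" or "top" or "wrist"; returns a dict with "pixels" (480x640x3 uint8, red, green, blue), "intrinsics" (3x3 intrinsics, pixels), "view" (4x4, takes a point from world to camera coordinates); the wrist camera has in their place "mount" (4x4, takes a point from camera to tool coordinates, whose origin is the TCP and whose axes are the tool frame's). Camera axes: x right, y down, z forward; pixel columns grow to the right and rows downward; lengths in mm; the calibration is good to about 2 mm. A picture is of the moment at which its call begins: read the wrist's pose just before it. There is no depth.
- workorder.finish_job(): hands the job in, once; it reports no verdict.
Trained networks look in a picture, given as the dict that the camera call returned (one of the last four; its "shot" number tells which), for a name from the list of things; names that differ only in an ending like _2 or _b are one class to them, and where a whole thing is asked for, a point or a joint stands for the part that bears it (a point fixed in the world has none). Each returns a list of dicts, best first, with "confidence" (0 to 1); they miss things now and then, are a little off and sometimes report something else, mostly with a low value. They report only what shows in the picture. A call takes as long as a camera call.
- nets.boxes_of(picture, target): "location" ([x, y, z] in mm, in world coordinates, good to about 4 mm: the middle of the surface that is visible of it).
- nets.spot_point(picture, target): "location" ([x, y, z] in mm, in world coordinates, good to about 4 mm: a listed point, or the origin of a listed thing).
The state is a dict: "time_s": time; "joints": joint angles; "dq": joint speeds; "tau": joint torques, N m; "eef_pos": TCP position; "ee_rot": TCP orientation; "force": force on the tool from outside, world axes, zero at the start; "wrist_torque": the same for the moment, N m; "grip_width": opening from 0.0 (shut) to 1.0 (fully open).
Only numpy, scipy, OpenCV 4.12 (cv2) and the standard library are available. Lean on these libraries where they do the work, as an engineer would, in place of code of your own. Each camera call takes 0.05 s, during which the arm holds its last target.

TASK

Set up the small sieve stack for grading crushed glass: seat the grey metal pan in the round socket of the vibrating base, then nest on it, from the bottom up, the blue fine sieve, the yellow medium sieve and the red coarse sieve, and close the top with the grey metal lid with the knob. Every piece must sit level and fully home in the one below it. Leave the green sieve and the open jar of glass standing where they are.

Things in the scene. Friction and masses are not known exactly. Their poses are not given: they have to be found in the camera images.
- pan: Catch pan: dull grey steel round cup, smooth closed floor, no mesh, no knob, 90 g. 64 mm outside dia, 30 mm tall: straight wall 22 mm high (59 mm inside dia) over an 8 mm foot tapering from 55.6 to 49 mm dia at the bottom, which goes into the socket. Stands open side up; origin: centre of the foot's underside, z up. Grip the wall's outside.
- fine_sieve: Fine sieve: blue plastic frame, close light-grey wire mesh, 90 g. 64 mm outside dia, 34 mm tall: straight frame 26 mm high (59 mm inside dia) over an 8 mm skirt tapering from 55.6 to 49 mm dia at the foot. Skirt drops 8 mm into the rim below, 1.5 mm play; the shoulder rests on that rim. Stands open side up; origin: centre of the foot, z up. Grip the frame's outside.
- medium_sieve: Medium sieve: yellow plastic frame, wire mesh of middling openings, 90 g. 64 mm outside dia, 34 mm tall: straight frame 26 mm high (59 mm inside dia) over an 8 mm skirt tapering from 55.6 to 49 mm dia at the foot. Skirt drops 8 mm into the rim below, 1.5 mm play; the shoulder rests on that rim. Stands open side up; origin: centre of the foot, z up. Grip the frame's outside.
- coarse_sieve: Coarse sieve: red plastic frame, wide-open wire mesh, 90 g. 64 mm outside dia, 34 mm tall: straight frame 26 mm high (59 mm inside dia) over an 8 mm skirt tapering from 55.6 to 49 mm dia at the foot. Skirt drops 8 mm into the rim below, 1.5 mm play; the shoulder rests on that rim. Stands open side up; origin: centre of the foot, z up. Grip the frame's outside.
- sieve_lid: Stack lid: dull grey steel disc 64 mm dia with an upright black knob, 70 g (the flat black lids are jar lids, not used). Stands on an 8 mm skirt like the sieves' (55.6 to 49 mm dia) that drops into a sieve's top, the disc resting on the rim. Disc 8 to 13 mm above the foot; knob 20 mm dia, 13 to 34 mm above the foot. Origin: centre of the foot, z up. Grip the knob.
- socket (a point): Centre of the floor of the round socket on top of the vibrating base (fixed, level grey box 130 x 140 mm with an aluminium platform 104 mm dia). Floor 50 mm above the table; the black socket ring stands 7 mm up from it, 60 mm inside and 69 mm outside dia. The pan's foot rests on this floor: the seated pan's origin is at this point. z up.
- spare_sieve: Green sieve, not wanted for this job; stays where it stands on the table. Same shape and size as the other sieves. Origin: centre of the foot, z up.
- glass_jar: Open clear jar of dark green crushed glass, 81 mm dia, 120 mm tall, loose on the table near the sieves; stays where it stands. Origin: centre of its underside, z up.

How it is judged (in metres and radians):
At the end, for the whole second after the job is handed in: Pan in the socket, blue sieve in the pan, yellow in the blue, red in the yellow, lid in the red: each within 5 mm of the axis of the one below, at its seated height within 2.5 mm, tilted less than 0.06 rad, and at rest (horizontal distance between pan and socket below 0.005 m and z of pan in the frame of socket between -0.0025 and 0.0025 m and angle between each of pan, fine_sieve, medium_sieve, coarse_sieve, sieve_lid's own z axis and vertical below 0.06 rad and linear speed of each of pan, fine_sieve, medium_sieve, coarse_sieve, sieve_lid below 0.01 m/s and horizontal distance between fine_sieve and pan below 0.005 m and z of fine_sieve in the frame of pan between 0.0195 and 0.0245 m and horizontal distance between medium_sieve and fine_sieve below 0.005 m and z of medium_sieve in the frame of fine_sieve between 0.0235 and 0.0285 m and horizontal distance between coarse_sieve and medium_sieve below 0.005 m and z of coarse_sieve in the frame of medium_sieve between 0.0235 and 0.0285 m and horizontal distance between sieve_lid and coarse_sieve below 0.005 m and z of sieve_lid in the frame of coarse_sieve between 0.0235 and 0.0285 m); the robot touches nothing.
It fails at once if the green sieve is moved more than 40 mm or tipped (distance of spare_sieve from where it was at the start of the episode above 0.04 m or angle between spare_sieve's own z axis and vertical above 0.5 rad).
It fails at once if the open jar of glass is moved more than 40 mm or tipped (distance of glass_jar from where it was at the start of the episode above 0.04 m or angle between glass_jar's own z axis and vertical above 0.5 rad).
It also fails if it takes over 115 s, if anything falls off the work surface, if the arm or the gripper's body presses on something with over 40 N, if the wrist force passes 120 N, or if a joint passes its speed limit or range.

## Working session

There is one attempt and no reset: what is moved stays moved. The work goes in short steps, Python scripts to look and compute and a tool call to move; the robot and the scene stay as the last step left them, time stands still between calls to the robot, and variables do not carry over. Pictures are saved under pics/ and viewed, and the job is handed in when it is done.

Besides the shell and the picture viewer there is one more tool, called after "Call:" by a JSON object that holds its "op" and its "data". send_rows: Moves the arm, as the interface text tells. Its arguments: {"type":"object","properties":{"rows":{"type":"string"},"grip_force":{"type":"number"}},"required":["rows"]}

```bash
mkdir -p pics; ls; python3 - <<'E'
from rig import ctrl,capture,workorder,nets
import cv2,numpy as np
s=ctrl.sense();print({k:np.round(v,3).tolist() for k,v in s.items()}, ctrl.pinch_z)
for c in ["scene","top"]:
    p=capture(c);cv2.imwrite(f"pics/{c}0.png",p["pixels"][:,:,::-1])
    print(c,np.round(p["view"],3).tolist(),np.round(p["intrinsics"],1).tolist())
    for n in ["pan","fine_sieve","medium_sieve","coarse_sieve","sieve_lid","socket","spare_sieve","glass_jar"]:
        print(n,[(np.round(d["location"],1).tolist(),round(d["confidence"],2)) for d in nets.spot_point(p,n)[:3]])
E
```

```text
pics
{'time_s': 0.0, 'joints': [0.938, 0.313, 1.498, 0.0, 1.331, -0.223], 'dq': [0.0, 0.001, -0.0, 0.0, 0.001, 0.001], 'tau': [0.001, -41.226, -25.974, -0.0, 0.004, -0.0], 'eef_pos': [209.011, 481.271, 198.316], 'ee_rot': [0.591, -0.388, 0.592, 0.388], 'force': [0.52, -0.039, -0.067], 'wrist_torque': [-0.014, 0.007, -0.013], 'grip_width': 1.0} 18.700000000000003
scene [[-0.988, 0.155, 0.013, 574.119], [0.066, 0.494, -0.867, 5.761], [-0.141, -0.856, -0.498, 1691.114], [0.0, 0.0, 0.0, 1.0]] [[565.2, 0.0, 324.7], [0.0, 565.2, 243.6], [0.0, 0.0, 1.0]]
pan [([535.3, -241.5, -0.2], 0.56)]
fine_sieve [([664.3, -155.5, 0.1], 0.73)]
medium_sieve [([532.5, -115.6, 0.4], 0.6)]
coarse_sieve [([647.4, -25.6, -0.5], 0.78), ([531.4, -115.3, -3.5], 0.66)]
sieve_lid [([597.3, -354.2, -0.0], 0.43), ([740.1, -278.0, -0.1], 0.24)]
socket [([448.5, 258.6, 49.4], 0.66)]
spare_sieve [([537.7, -7.8, -0.9], 0.94)]
glass_jar [([738.6, -277.5, 4.9], 0.68)]
top [[-0.029, -1.0, -0.005, 22.114], [-0.989, 0.03, -0.147, 588.263], [0.148, 0.001, -0.989, 1154.036], [0.0, 0.0, 0.0, 1.0]] [[463.1, 0.0, 317.6], [0.0, 463.1, 240.4], [0.0, 0.0, 1.0]]
pan [([540.3, -240.0, 3.0], 0.93)]
fine_sieve [([667.7, -157.2, 1.1], 0.88)]
medium_sieve [([523.4, -114.3, 1.7], 0.6), ([536.6, -10.9, 1.0], 0.57)]
coarse_sieve [([647.0, -23.5, 0.1], 0.8), ([665.5, -160.3, 2.4], 0.57)]
sieve_lid []
socket [([446.8, 257.7, 50.8], 0.79), ([526.2, -114.2, -0.2], 0.23)]
spare_sieve [([534.9, -12.2, 0.6], 0.92)]
glass_jar [([741.4, -280.4, 3.3], 0.55)]
```

View pics/scene0.png

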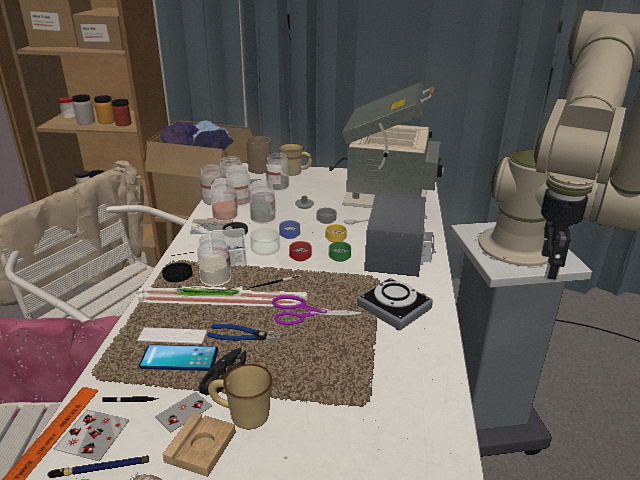

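View pics/top0.png

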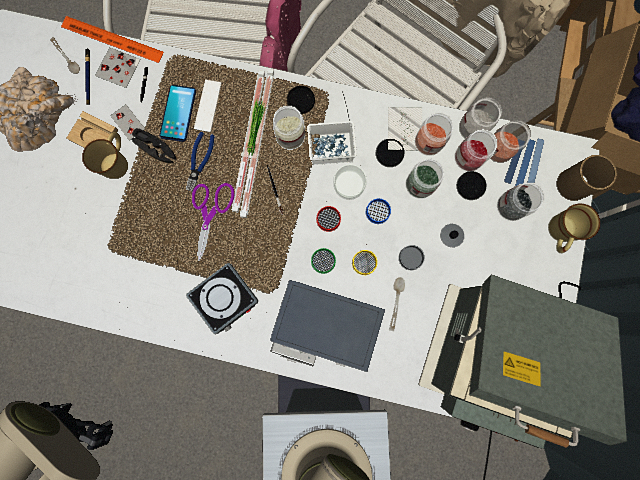

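```bash
cat > h.py <<'E'
from rig import ctrl,capture,workorder,nets
import cv2,numpy as np
from scipy.spatial.transform import Rotation as R
def rot(q): return R.from_quat([q[1],q[2],q[3],q[0]]).as_matrix()
def cam(p,s=None):
    if "view" in p: V=p["view"]
    else:
        T=np.eye(4);T[:3,:3]=rot(s["ee_rot"]);T[:3,3]=s["eef_pos"]
        V=np.linalg.inv(T@p["mount"])
    return np.array(V),np.array(p["intrinsics"])
def ray(V,K,uv,z):
    d=V[:3,:3].T@np.linalg.inv(K)@np.array([uv[0],uv[1],1.]);c=-V[:3,:3].T@V[:3,3]
    return c+d*(z-c[2])/d[2]
def proj(V,K,X):
    X=np.atleast_2d(X);c=X@V[:3,:3].T+V[:3,3];q=c@K.T;return q[:,:2]/q[:,2:]
E
python3 - <<'E'
from h import *
s=ctrl.sense();print(np.round(rot(s["ee_rot"]),3))
p=capture("wrist");print(np.round(p["mount"],3),p["intrinsics"]);cv2.imwrite("pics/w0.png",p["pixels"][:,:,::-1])
p=capture("scene");V,K=cam(p)
im=p["pixels"][170:290,340:460,::-1];cv2.imwrite("pics/boxs.png",cv2.resize(im,None,fx=5,fy=5,interpolation=2))
p=capture("top");V2,K2=cam(p)
for z in (0,80,100,120):
    print(z,[np.round(ray(V2,K2,u,z)[:2]).tolist() for u in [(290,281),(384,309),(366,370),(272,345)]])
E
```

```text
[[-0.    -0.917  0.398]
 [ 0.     0.398  0.917]
 [-1.     0.     0.   ]]
[[ 1.00000e-03 -3.25000e-01  9.46000e-01 -1.75399e+02]
 [-1.00000e-03 -9.46000e-01 -3.25000e-01  8.29730e+01]
 [ 1.00000e+00 -1.00000e-03 -1.00000e-03 -1.54000e-01]
 [ 0.00000e+00  0.00000e+00  0.00000e+00  1.00000e+00]] [[383.39941663   0.         320.38188573]
 [  0.         383.39941663 242.32348612]
 [  0.           0.           1.        ]]
0 [[489.0, 81.0], [408.0, -164.0], [254.0, -110.0], [324.0, 131.0]]
80 [[484.0, 76.0], [408.0, -153.0], [265.0, -102.0], [330.0, 123.0]]
100 [[482.0, 75.0], [408.0, -150.0], [267.0, -101.0], [331.0, 121.0]]
120 [[481.0, 73.0], [408.0, -148.0], [270.0, -99.0], [333.0, 119.0]]
```

View pics/boxs.png

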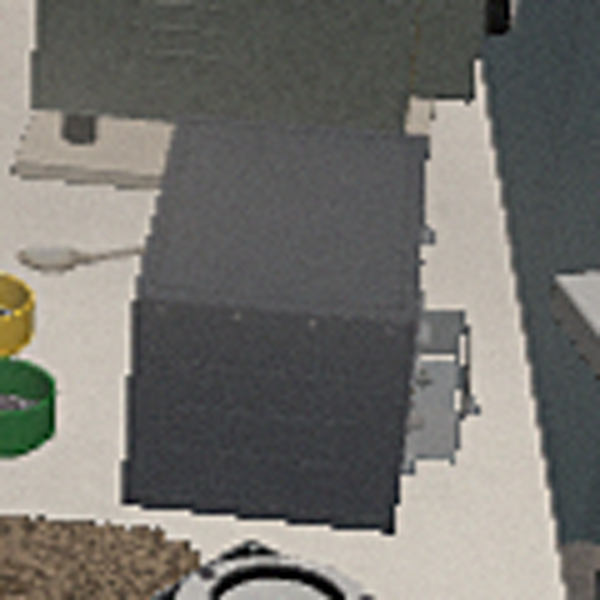

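View pics/w0.png

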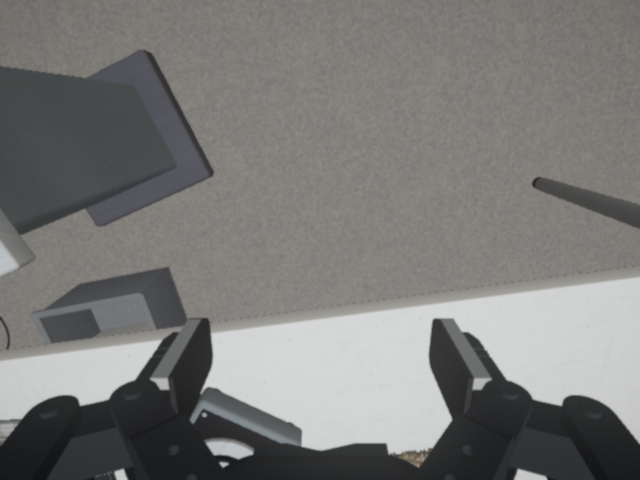

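```bash
python3 - <<'E'
from h import *
p=capture("scene");V,K=cam(p)
print(ray(V,K,(365,270),0))
for z in (80,100,120,140,160): print(z,ray(V,K,(367.5,230),z)[:2])
p=capture("top");V2,K2=cam(p)
im=p["pixels"][180:290,290:490,::-1];cv2.imwrite("pics/t1.png",cv2.resize(im,None,fx=4,fy=4,interpolation=2))
# candidates & rim ellipse fits by colour
hsv=cv2.cvtColor(p["pixels"],cv2.COLOR_RGB2HSV)
for n,lo,hi,c in [("blue",(100,110,40),(128,255,255),(378,211)),("yel",(18,120,60),(34,255,255),(364,262)),("grn",(45,110,30),(80,255,255),(323,260)),("red",(0,130,50),(8,255,255),(328,217))]:
    m=cv2.inRange(hsv,lo,hi)
    if n=="red": m|=cv2.inRange(hsv,(172,130,50),(180,255,255))
    z=np.zeros_like(m);cv2.circle(z,c,22,255,-1);m&=z
    pts=cv2.findNonZero(m);h=cv2.convexHull(pts);e=cv2.fitEllipse(h)
    print(n,len(pts),np.round(e[0],1),np.round(e[1],1),np.round(ray(V2,K2,e[0],28),1))
E
```

```text
[479.74859079  71.52089678   0.        ]
80 [458.30001813 -10.65209376]
100 [467.4361955  25.2886076]
120 [476.57237287  61.22930896]
140 [485.70855024  97.17001032]
160 [494.84472761 133.11071168]
blue 155 [377.9 210.7] [24.  25.6] [ 665.6 -157.    28. ]
yel 139 [364.3 262. ] [24.8 25.1] [ 530.4 -115.1   28. ]
grn 109 [323.  260.3] [24.1 24.6] [538.1  -7.9  28. ]
red 132 [328.3 218.4] [24.1 24.8] [648.8 -25.2  28. ]
```

View pics/t1.png

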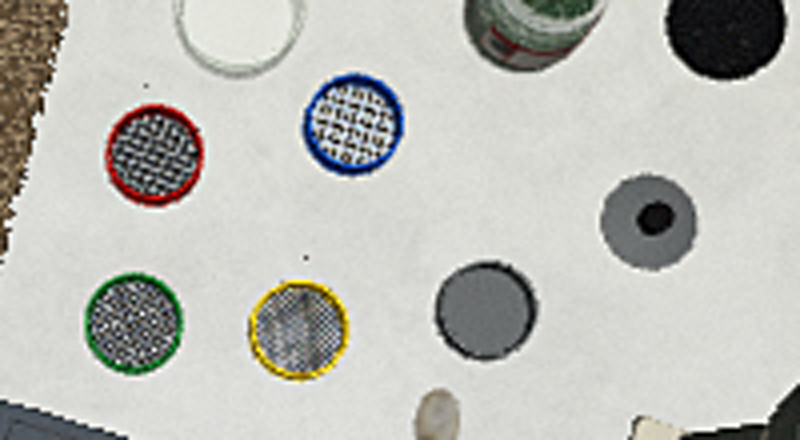

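```bash
python3 - <<'E'
from h import *
a=capture("scene");V,K=cam(a);b=capture("top");V2,K2=cam(b)
cv2.imwrite("pics/f1.png",cv2.resize(a["pixels"][70:220,320:460,::-1],None,fx=4,fy=4,interpolation=2))
cv2.imwrite("pics/f2.png",cv2.resize(b["pixels"][265:450,410:640,::-1],None,fx=3,fy=3,interpolation=2))
def tri(u,v):
    X=cv2.triangulatePoints(K@V[:3],K2@V2[:3],np.array(u,float),np.array(v,float)).ravel();return X[:3]/X[3]
print("sticker",tri((400,103),(522,368)))
for n in ["pan","sieve_lid"]:
  for p in (a,b): print(n,[(np.round(d["location"],1).tolist(),round(d["confidence"],2)) for d in nets.spot_point(p,n)[:2]],[(np.round(d["location"],1).tolist(),round(d["confidence"],2)) for d in nets.boxes_of(p,n)[:2]])
print(ray(V2,K2,(452.5,235.3),13),ray(V2,K2,(411.5,257.5),30))
E
```

```text
sticker [ 288.23543588 -368.69937282  335.19886013]
pan [([535.6, -241.2, 1.4], 0.53)] [([539.2, -234.0, 16.6], 0.59)]
pan [([542.4, -242.5, -2.8], 0.77)] [([544.1, -240.6, 7.5], 0.75)]
sieve_lid [([593.9, -354.6, -4.4], 0.61)] [([599.6, -343.2, 13.9], 0.43), ([741.6, -248.3, 75.7], 0.34)]
sieve_lid [([594.8, -352.7, 1.7], 0.57)] [([590.9, -351.0, 13.5], 0.73)]
[ 596.06064667 -353.48866737   13.        ] [ 538.37635198 -237.92624173   30.        ]
```

View pics/f1.png

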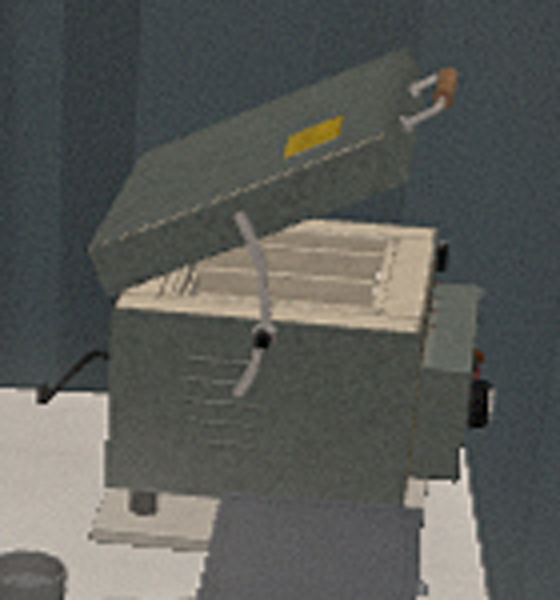

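View pics/f2.png

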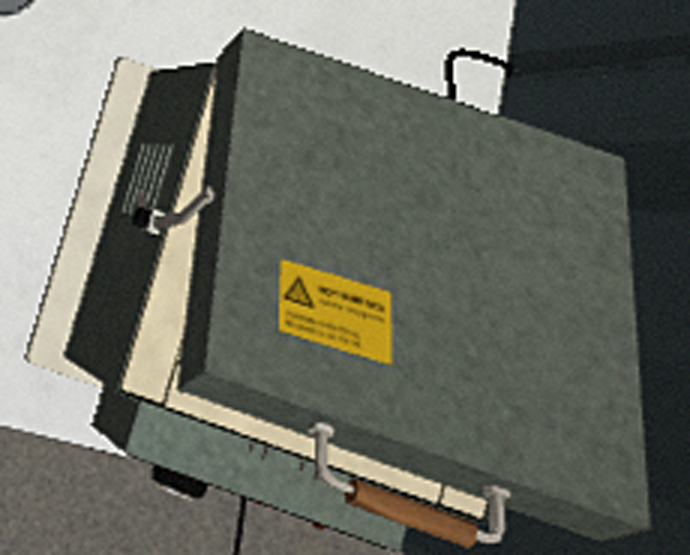

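```bash
python3 - <<'E'
from h import *
a=capture("scene");V,K=cam(a);b=capture("top");V2,K2=cam(b)
def tri(u,v):
    X=cv2.triangulatePoints(K@V[:3],K2@V2[:3],np.array(u,float),np.array(v,float)).ravel();return X[:3]/X[3]
f1=lambda x,y:(320+x/4,70+y/4); f2=lambda x,y:(410+x/3,265+y/3)
print(tri(f1(92,250),f2(243,32)));print(tri(f1(383,135),f2(207,375)))
print("knobpost",tri(f1(262,337),f2(143,216)),"bodytop near",tri(f1(420,330),f2(122,390)))
print("bodytop far",tri(f1(115,300),f2(212,65)))
E
```

```text
[ 470.0197787  -358.66483908  248.53387906]
[ 260.65850768 -280.53617971  356.74964106]
knobpost [ 342.22521977 -295.2470567   192.90821877] bodytop near [ 221.89055219 -268.11703106  203.37481149]
bodytop far [ 450.66938129 -349.17626952  208.98925508]
```

Call:
{"op": "send_rows", "data": {"rows": "1 0 -10 -4 0;1 0 -20 -7 0;1 0 -30.7 -11 0;1 0 -30.7 -11 0;1 0 -30.7 -11 0;1 0 -30.7 -11 0;1 0 -30.7 -11 0;1 0 -30.7 -11 0;1 0 -30.7 -11 0;1 0 -30.7 -11 0", "grip_force": 30}}

```text
time_s: 2.75
eef_pos: [446.2, 259.1, 199.0]
ee_rot: [0.591, -0.388, 0.591, 0.388]
force: [0.5, 0.1, -0.2]
grip_width: 0.999
```

```bash
cat >> h.py <<'E'
def go(s,X,p=True):
    d=rot(s["ee_rot"]).T@(np.array(X)-s["eef_pos"])/10
    print("go cm xyz",np.round(d,2)); return d
E
python3 - <<'E'
from h import *
s=ctrl.sense();p=capture("wrist");V,K=cam(p,s)
print(s["time_s"],s["eef_pos"],np.round(rot(s["ee_rot"]),3).tolist(),s["force"])
print([(np.round(d["location"],1).tolist(),round(d["confidence"],2)) for d in nets.spot_point(p,"socket")])
im=p["pixels"][:,:,::-1].copy()
# predicted ring outlines for guess
t=np.linspace(0,2*np.pi,60)
for r,z,c in [(30,57,(0,0,255)),(34.5,57,(0,255,0))]:
    X=np.c_[447+r*np.cos(t),258+r*np.sin(t),0*t+z]
    for q in proj(V,K,X): cv2.circle(im,tuple(int(round(a)) for a in q),1,c,-1)
cv2.imwrite("pics/w1.png",im)
E
```

```text
2.75 [446.22405452 259.06648209 198.96175469] [[-0.0, -0.918, 0.397], [0.0, 0.397, 0.918], [-1.0, 0.0, 0.0]] [ 0.47979627  0.14099635 -0.23498113]
[([448.6, 252.9, 52.4], 0.61)]
```

View pics/w1.png

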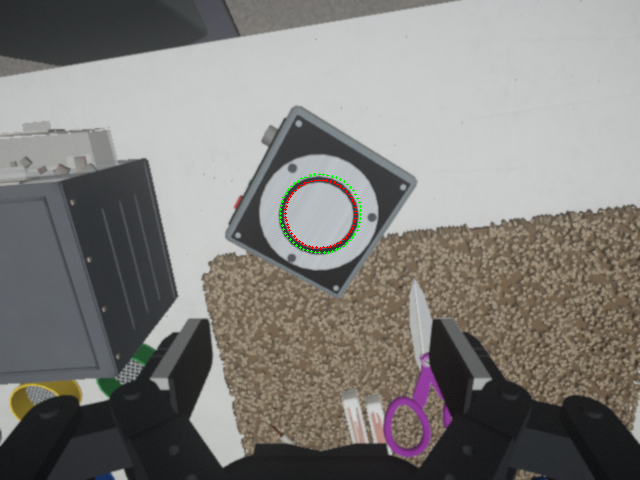

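```bash
python3 - <<'E'
from h import *
s=ctrl.sense();p=capture("wrist");V,K=cam(p,s)
hsv=cv2.cvtColor(p["pixels"],cv2.COLOR_RGB2HSV);m=(hsv[:,:,2]<90).astype(np.uint8)
z=np.zeros_like(m);cv2.circle(z,(319,213),45,1,-1);m&=z
pts=cv2.findNonZero(m);h=cv2.convexHull(pts);print(len(pts),cv2.fitEllipse(h))
im=p["pixels"][150:280,250:390,::-1].copy();cv2.imwrite("pics/w1z.png",cv2.resize(im,None,fx=4,fy=4,interpolation=0))
mm=m.copy();
e=cv2.fitEllipse(h);print("outer@57",ray(V,K,e[0],57))
# inner hole
inv=((1-m)&0);ff=(1-m).astype(np.uint8);n,l,st,c=cv2.connectedComponentsWithStats(ff,connectivity=4);k=l[213,319];print("inner",st[k],c[k],ray(V,K,c[k],57),ray(V,K,c[k],50))
b=capture("top");V2,K2=cam(b)
cv2.imwrite("pics/t1z.png",cv2.resize(b["pixels"][260:340,180:265,::-1],None,fx=6,fy=6,interpolation=0))
E
```

```text
949 ((318.0223693847656, 215.0297393798828), (76.12535095214844, 77.85702514648438), 95.96874237060547)
outer@57 [446.73688099 256.30541221  57.        ]
inner [ 284  181   70   68 3706] [318.13626552 214.82784674] [446.61233752 256.46587633  57.        ] [448.3017138  255.68394869  50.        ]
```

View pics/w1z.png

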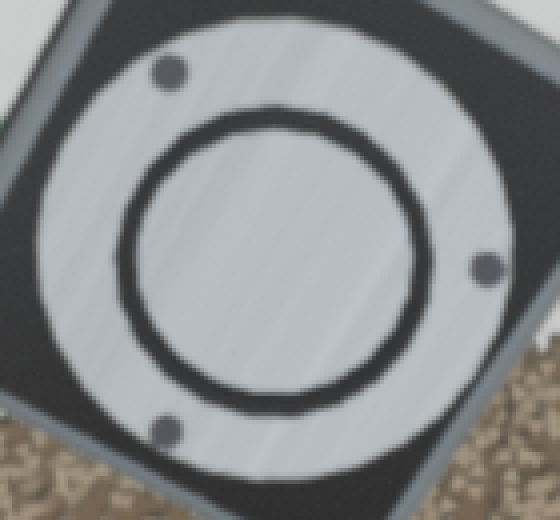

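```bash
python3 - <<'E'
from h import *
s=ctrl.sense();go(s,(540,-240,199))
E
```

```text
go cm xyz [  0.   -28.41 -42.07]
```

Call:
{"op": "send_rows", "data": {"rows": "1 0 -28.4 -42.1 0;1 0 -28.4 -42.1 0;1 0 -28.4 -42.1 0;1 0 -28.4 -42.1 0;1 0 -28.4 -42.1 0;1 0 -28.4 -42.1 0;1 0 -28.4 -42.1 0;1 0 -28.4 -42.1 0;1 0 -28.4 -42.1 0;1 0 -28.4 -42.1 0;1 0 -28.4 -42.1 0;1 0 -28.4 -42.1 0"}}

```text
time_s: 4.15
eef_pos: [539.6, -241.7, 198.4]
ee_rot: [0.591, -0.387, 0.592, 0.388]
force: [-1.0, 0.9, -0.2]
grip_width: 1.003
```

```bash
python3 - <<'E'
from h import *
s=ctrl.sense();p=capture("wrist");V,K=cam(p,s)
print(s["time_s"],s["eef_pos"],np.round(rot(s["ee_rot"]),3).tolist(),s["joints"])
for n in ["pan","fine_sieve","medium_sieve","coarse_sieve","sieve_lid"]:
  print(n,[(np.round(d["location"],1).tolist(),round(d["confidence"],2)) for d in nets.spot_point(p,n)])
cv2.imwrite("pics/w2.png",p["pixels"][:,:,::-1])
E
```

```text
4.15 [ 539.60401814 -241.6771332   198.35266492] [[-0.001, -0.917, 0.4], [0.001, 0.4, 0.917], [-1.0, 0.001, 0.0]] [-6.19136548e-01  4.61552955e-01  1.28582829e+00  1.15083622e-04
  1.39501506e+00 -1.77871802e+00]
pan [([537.6, -237.9, 5.7], 0.65), ([738.8, -280.6, -0.5], 0.41)]
fine_sieve [([538.6, -238.0, 2.3], 0.65), ([665.7, -157.1, 1.9], 0.61)]
medium_sieve [([529.3, -114.0, -0.1], 0.68)]
coarse_sieve [([650.2, -26.8, 0.7], 0.69)]
sieve_lid [([594.0, -354.9, -2.9], 0.87)]
```

View pics/w2.png

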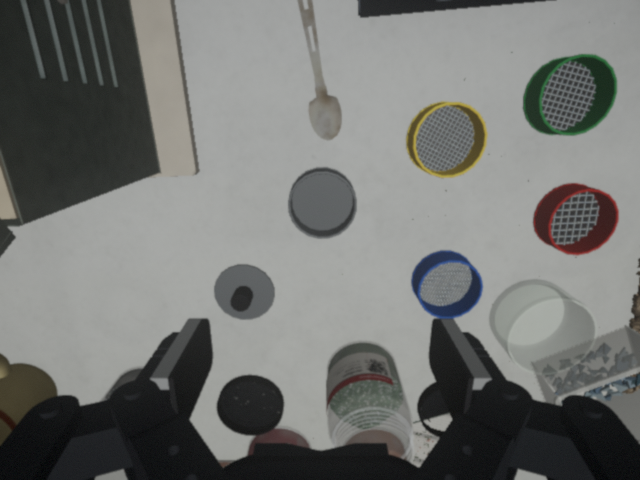

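```bash
cat >> h.py <<'E'
from scipy.optimize import fsolve,least_squares
T=np.linspace(0,2*np.pi,120,endpoint=False);CS=np.c_[np.cos(T),np.sin(T)]
SH={"pan":[(32,30),(32,8),(24.5,0)],"sv":[(32,34),(32,8),(24.5,0)],"lid":[(32,13),(32,8)]}
def mask(rgb,kind,uv,rad,thr=150):
    hsv=cv2.cvtColor(rgb,cv2.COLOR_RGB2HSV)
    if kind in("pan","lid"): m=((hsv[:,:,2]<thr)).astype(np.uint8)
    else:
        lo={"blue":(105,120,40),"yel":(18,120,60),"grn":(45,110,30),"red":(0,130,50)}[kind];hi={"blue":(128,255,255),"yel":(34,255,255),"grn":(80,255,255),"red":(8,255,255)}[kind]
        m=cv2.inRange(hsv,lo,hi)
        if kind=="red": m|=cv2.inRange(hsv,(172,130,50),(180,255,255))
        m=(m>0).astype(np.uint8)
    z=np.zeros_like(m);cv2.circle(z,(int(uv[0]),int(uv[1])),int(rad),1,-1);m&=z
    m=cv2.morphologyEx(m,cv2.MORPH_OPEN,np.ones((2,2),np.uint8))
    return cv2.convexHull(cv2.findNonZero(m))
def hull(V,K,shape,x,y,z0):
    P=np.vstack([np.c_[x+r*CS[:,0],y+r*CS[:,1],0*T+z0+z] for r,z in shape])
    return cv2.convexHull(proj(V,K,P).astype(np.float32))
def cen(h):
    m=cv2.moments(h);return np.array([m["m10"],m["m01"]])/m["m00"],m["m00"]
def locate(rgb,V,K,kind,guess,z0=0,rad=None,thr=150):
    sh=SH[kind if kind in SH else "sv"]
    c,a=cen(hull(V,K,sh,guess[0],guess[1],z0));rad=rad or 1.35*np.sqrt(a/np.pi)
    h=mask(rgb,kind,c,rad,thr);co,ao=cen(h)
    s=fsolve(lambda q:cen(hull(V,K,sh,q[0],q[1],z0))[0]-co,guess[:2],xtol=1e-4,epsfcn=1e-3)
    print(kind,"xy",np.round(s,1),"area ratio",round(ao/cen(hull(V,K,sh,*s,z0))[1],3))
    return s,h
E
python3 - <<'E'
from h import *
s=ctrl.sense();p=capture("wrist");V,K=cam(p,s);b=capture("top");V2,K2=cam(b)
im=p["pixels"][:,:,::-1].copy()
for k,g in [("pan",(538,-240)),("blue",(666,-157)),("yel",(529,-115)),("red",(649,-25)),("lid",(595,-353))]:
    q,h=locate(p["pixels"],V,K,k,g);cv2.polylines(im,[h],True,(255,0,255),1)
    locate(b["pixels"],V2,K2,k,g)
cv2.imwrite("pics/w3.png",im)
E
```

```text
pan xy [ 540.3 -239.8] area ratio 1.01
pan xy [ 531.2 -238.2] area ratio 1.192
blue xy [ 669.1 -157.3] area ratio 0.869
blue xy [ 663.8 -160. ] area ratio 0.879
yel xy [ 531.2 -116.6] area ratio 0.942
yel xy [ 528.6 -117.4] area ratio 0.919
red xy [650.8 -25.6] area ratio 0.923
red xy [646.6 -28.5] area ratio 0.882
lid xy [ 597.9 -353.8] area ratio 0.965
lid xy [ 581.1 -343.9] area ratio 0.795
```

View pics/w3.png

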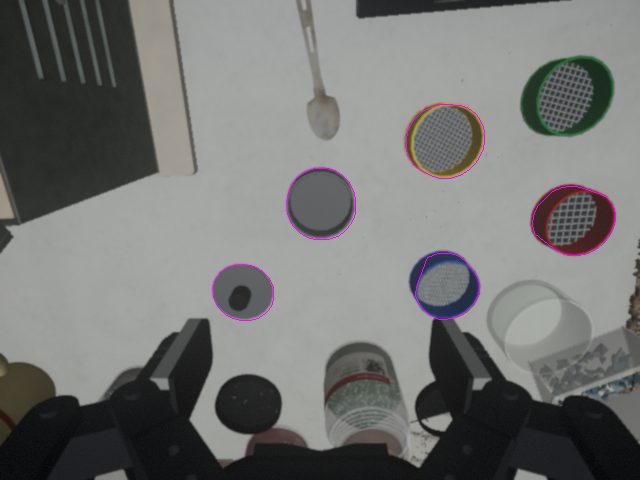

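```bash
python3 - <<'E'
from h import *
s=ctrl.sense();print(s["eef_pos"],s["dq"]);go(s,(540.3,-239.8,5))
E
```

```text
[ 539.8152589  -240.16289437  199.19315248] [-0.00711909  0.00438259 -0.00238817 -0.00169891  0.00232486 -0.00088627]
go cm xyz [19.42 -0.02  0.05]
```

Call:
{"op": "send_rows", "data": {"rows": "1 5 0 0 0;1 10 0 0 0;1 15 0 0 0;1 18 0 0 0;1 19.4 0 0 0;1 19.4 0 0 0;1 19.4 0 0 0;0.5 19.4 0 0 0;0.5 19.4 0 0 0;0.5 19.4 0 0 0;0.5 19.4 0 0 0;0.5 19.4 0 0 0", "grip_force": 35}}

```text
time_s: 5.75
eef_pos: [539.8, -241.0, 5.1]
ee_rot: [0.591, -0.388, 0.591, 0.388]
force: [0.9, 0.3, 0.6]
grip_width: 0.502
```

```bash
python3 - <<'E'
from h import *
s=ctrl.sense();p=capture("wrist");print(s["eef_pos"],s["grip_width"],s["force"])
cv2.imwrite("pics/w4.png",p["pixels"][:,:,::-1])
p=capture("scene");cv2.imwrite("pics/s4.png",cv2.resize(p["pixels"][160:280,250:400,::-1],None,fx=5,fy=5,interpolation=2))
E
```

```text
[ 539.75029117 -240.99714063    5.06234513] 0.5015262043888598 [0.89449593 0.27723061 0.6042954 ]
```

View pics/w4.png

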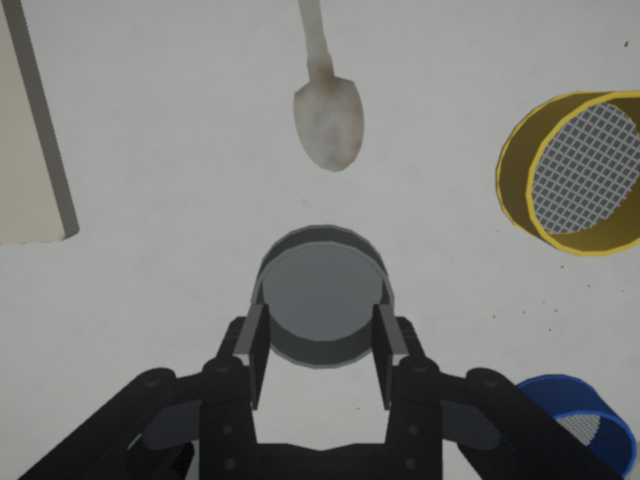

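View pics/s4.png

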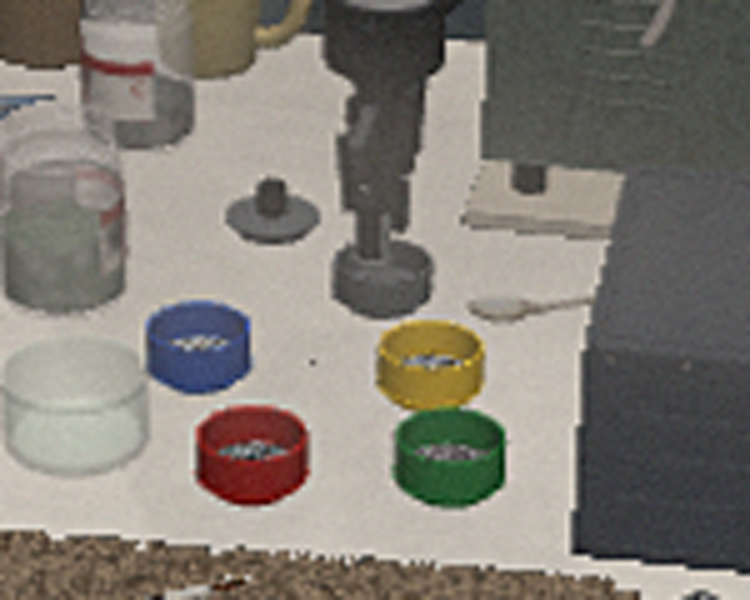

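```bash
python3 - <<'E'
from h import *
p=capture("wrist")
cv2.imwrite("pics/w5.png",cv2.resize(p["pixels"][210:430,200:450,::-1],None,fx=3,fy=2.7,interpolation=2))
E
```

```text
(no output)
```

View pics/w5.png

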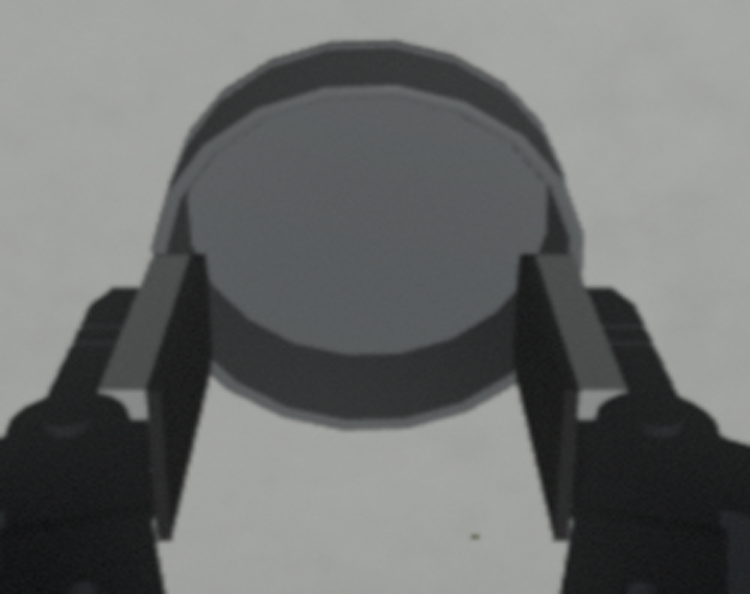

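```bash
python3 - <<'E'
from h import *
p=capture("scene");V,K=cam(p)
im=cv2.resize(p["pixels"][185:230,305:345,::-1],None,fx=14,fy=13,interpolation=2);cv2.imwrite("pics/s5.png",im)
for z in (5,20,30,40,50):
    q=proj(V,K,np.array([[550,-218,z]]))[0];print(z,q,(q-[305,185])*[14,13])
E
```

```text
5 [323.7751538  221.69723439] [262.85215324 477.06404701]
20 [323.83235647 217.49907049] [263.65299053 422.48791635]
30 [323.87075758 214.68077256] [264.19060605 385.85004331]
40 [323.90937357 211.8467041 ] [264.73122994 349.00715335]
50 [323.94820625 208.99673237] [265.27488753 311.95752079]
```

View pics/s5.png

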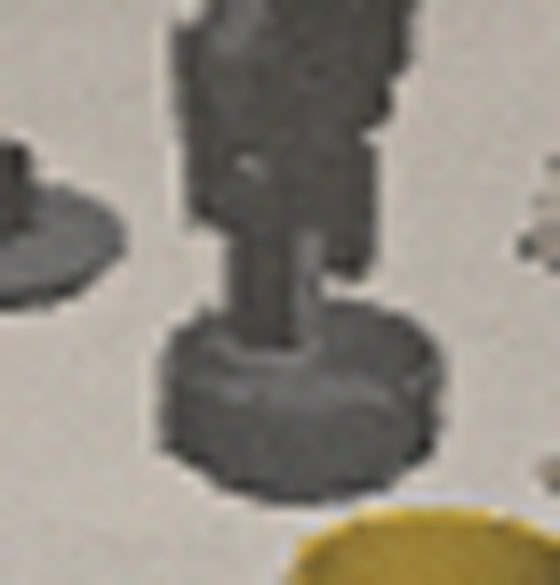

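```bash
python3 - <<'E'
from h import *
s=ctrl.sense();p=capture("scene");V,K=cam(p)
Rm=rot(s["ee_rot"]);o=s["eef_pos"]
f=lambda X:np.round((proj(V,K,np.array(X)[None])[0]-[305,185])*[14,13])
for nm,x,yc in [("A",-41,0),("A2",-30,0),("B",-8,-20),("C",-8,0)]:
    for sg in (1,-1):
        print(nm,sg,[f(Rm@np.array([x,yc+dy,sg*zz])+o).tolist() for dy in (11,-11) for zz in (23,36)])
print("pan rim c",f((540.3,-239.8,30)),"near",f((540.3+13,-239.8+29,30)),f((540.3,-239.8,8)))
t=np.array([f((540.3+32*c,-239.8+32*q,30)) for c,q in CS]);print("rim bbox",t.min(0),t.max(0))
print(o, s["joints"])
E
```

```text
A 1 [[316.0, 329.0], [302.0, 352.0], [222.0, 318.0], [207.0, 341.0]]
A -1 [[366.0, 249.0], [379.0, 227.0], [273.0, 238.0], [287.0, 216.0]]
A2 1 [[315.0, 370.0], [301.0, 393.0], [221.0, 359.0], [206.0, 382.0]]
A2 -1 [[365.0, 289.0], [378.0, 267.0], [272.0, 278.0], [286.0, 256.0]]
B 1 [[229.0, 440.0], [214.0, 464.0], [135.0, 429.0], [120.0, 452.0]]
B -1 [[279.0, 359.0], [293.0, 336.0], [188.0, 348.0], [202.0, 325.0]]
C 1 [[314.0, 450.0], [300.0, 474.0], [220.0, 439.0], [205.0, 463.0]]
C -1 [[363.0, 369.0], [377.0, 346.0], [271.0, 358.0], [285.0, 335.0]]
pan rim c [291. 344.] near [255. 400.] [290. 423.]
rim bbox [151. 286.] [432. 403.]
[ 539.67876136 -240.97306118    4.87766656] [-6.18040287e-01  6.65893622e-01  1.49586797e+00  5.93111844e-05
  9.79886443e-01 -1.77897292e+00]
```

Call:
{"op": "send_rows", "data": {"rows": "1 0 0 0 0;1 0 0 0 0;1 0 0 0 0;1 0 0 0 0;1 0.3 0 0 0;1 0.6 0 0 0;1 1 0 0 0;1 1 0 0 0"}}

```text
time_s: 6.8
eef_pos: [539.3, -240.7, -5.9]
ee_rot: [0.591, -0.387, 0.591, 0.388]
force: [0.1, 0.5, -0.4]
grip_width: 1.001
```

```bash
python3 - <<'E'
from h import *
s=ctrl.sense();p=capture("wrist");print(s["eef_pos"],s["grip_width"],s["force"])
cv2.imwrite("pics/w6.png",p["pixels"][:,:,::-1])
p=capture("scene");cv2.imwrite("pics/s6.png",cv2.resize(p["pixels"][175:230,300:350,::-1],None,fx=12,fy=10,interpolation=2))
E
```

```text
[ 539.31566914 -240.72308372   -5.90567999] 1.0012095335939846 [ 0.10457782  0.51738343 -0.37858327]
```

View pics/w6.png

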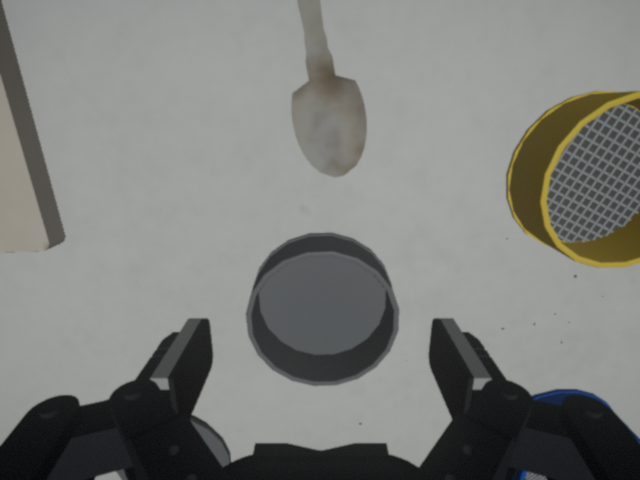

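View pics/s6.png

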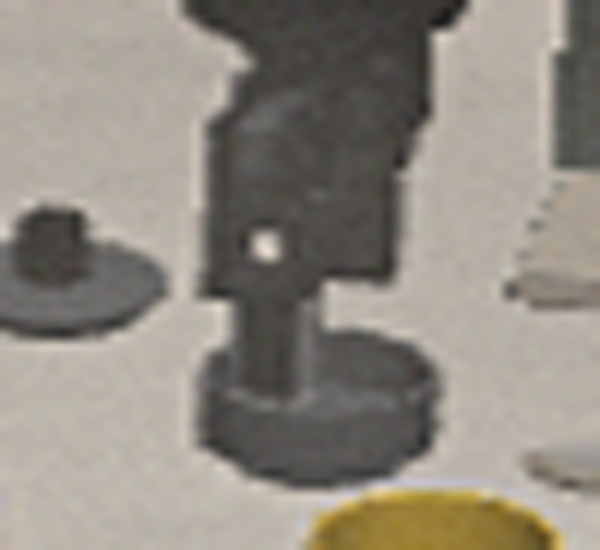

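```bash
python3 - <<'E'
from h import *
s=ctrl.sense();p=capture("scene");V,K=cam(p)
Rm=rot(s["ee_rot"]);o=s["eef_pos"]
for x in (-60,-50,-40,-30,-20,-13):
    print(x+0,"tipz",round(o[2]-x,1),[np.round((proj(V,K,(Rm@np.array([x,y,z])+o)[None])[0]-[300,175])*[12,10]).tolist() for y in(11,-11) for z in (42.5,57)])
E
```

```text
-60 tipz 54.7 [[313.0, 355.0], [299.0, 375.0], [231.0, 346.0], [216.0, 366.0]]
-50 tipz 44.7 [[313.0, 383.0], [299.0, 404.0], [231.0, 375.0], [216.0, 395.0]]
-40 tipz 34.7 [[312.0, 412.0], [298.0, 432.0], [230.0, 403.0], [216.0, 424.0]]
-30 tipz 24.7 [[312.0, 440.0], [298.0, 461.0], [230.0, 432.0], [216.0, 452.0]]
-20 tipz 14.7 [[311.0, 469.0], [297.0, 490.0], [230.0, 460.0], [215.0, 480.0]]
-13 tipz 7.7 [[311.0, 488.0], [297.0, 509.0], [230.0, 480.0], [215.0, 500.0]]
```

Call:
{"op": "send_rows", "data": {"rows": "1 0.5 0 0 0;1 1 0 0 0;1 1.5 0 0 0;1 2 0 0 0;1 2 0 0 0"}}

```text
time_s: 7.45
eef_pos: [539.3, -240.7, -26.0]
ee_rot: [0.591, -0.387, 0.591, 0.388]
force: [-0.2, -0.2, 0.5]
grip_width: 1.002
```

```bash
python3 - <<'E'
from h import *
s=ctrl.sense();p=capture("wrist");print(s["eef_pos"],s["grip_width"],s["force"])
cv2.imwrite("pics/w7.png",p["pixels"][:,:,::-1])
p=capture("scene");cv2.imwrite("pics/s7.png",cv2.resize(p["pixels"][175:230,300:350,::-1],None,fx=12,fy=10,interpolation=2))
E
```

```text
[ 539.25332643 -240.71399718  -26.03123208] 1.0019182684204482 [-0.17859631 -0.15777811  0.45460846]
```

View pics/w7.png

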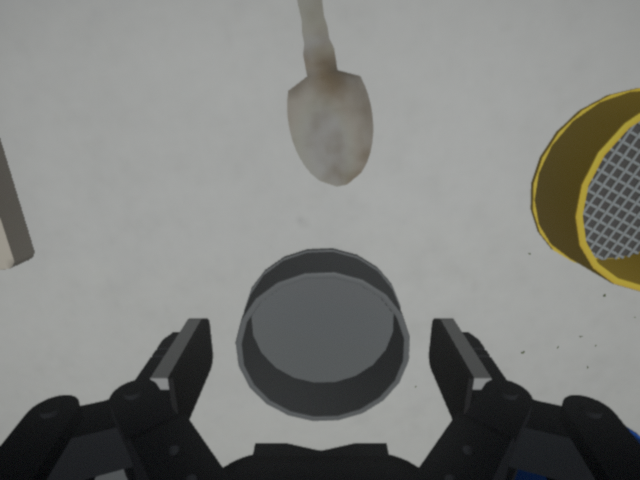

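View pics/s7.png

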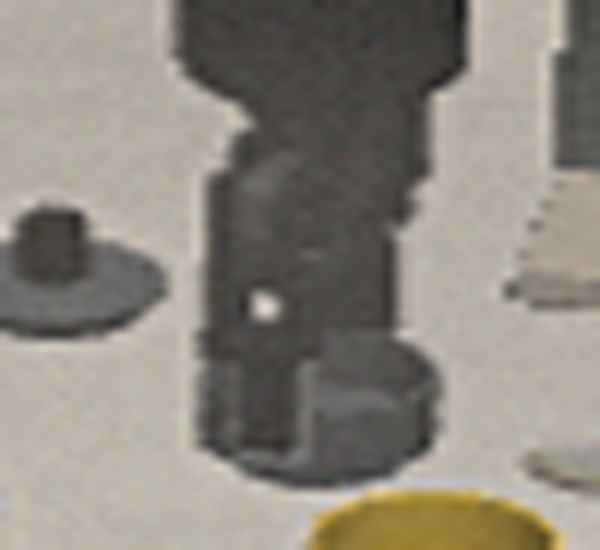

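Call:
{"op": "send_rows", "data": {"rows": "1 0.3 0.1 0 0;1 0.6 0.2 0 0;1 0.6 0.2 0 0;0.5 0.6 0.2 0 0;0.5 0.6 0.2 0 0;0.5 0.6 0.2 0 0;0.5 0.6 0.2 0 0;0.5 0.6 0.2 0 0", "grip_force": 35}}

```text
time_s: 8.35
eef_pos: [538.0, -240.3, -30.5]
ee_rot: [0.591, -0.388, 0.591, 0.388]
force: [-2.1, 0.3, 4.3]
grip_width: 0.742
```

```bash
python3 - <<'E'
from h import *
s=ctrl.sense();p=capture("wrist");print(s["eef_pos"],s["grip_width"],s["force"])
cv2.imwrite("pics/w8.png",p["pixels"][:,:,::-1])
E
```

```text
[ 538.04180174 -240.31610935  -30.51311804] 0.7417866263767945 [-2.07403321  0.29378971  4.34559986]
```

View pics/w8.png

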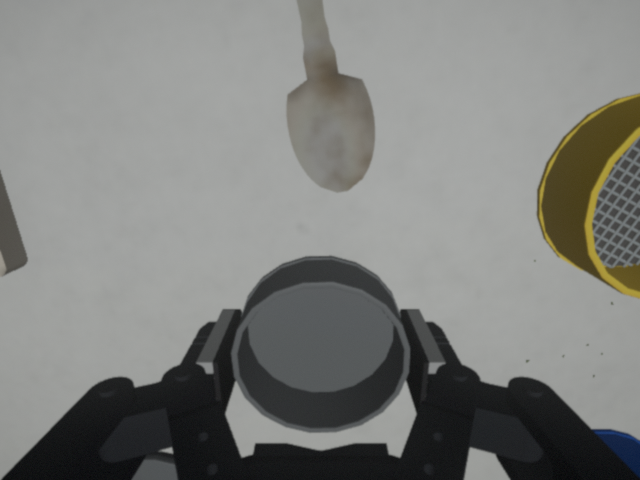

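Call:
{"op": "send_rows", "data": {"rows": "0.5 -1 0 0 0;0.5 -4 0 0 0;0.5 -8 0 0 0;0.5 -12 0 0 0;0.5 -15.5 0 0 0;0.5 -17 0 0 0;0.5 -17 0 0 0"}}

```text
time_s: 9.1
eef_pos: [538.8, -240.7, 141.7]
ee_rot: [0.592, -0.389, 0.591, 0.386]
force: [0.5, 0.0, -1.0]
grip_width: 0.743
```

Call:
{"op": "send_rows", "data": {"rows": "0.5 0 1 1.5 0;0.5 0 3 4.5 0;0.5 0 6 9 0;0.5 0 9 13.5 0;0.5 0 12 18 0;0.5 0 15 22.5 0;0.5 0 18 27 0;0.5 0 21 31.5 0;0.5 0 24 35.6 0;0.5 0 26.5 39.3 0;0.5 0 28.3 41.95 0;0.5 0 28.3 41.95 0"}}

```text
time_s: 10.3
eef_pos: [443.0, 261.6, 137.7]
ee_rot: [0.59, -0.389, 0.591, 0.39]
force: [1.2, -0.3, -1.1]
grip_width: 0.742
```

Call:
{"op": "send_rows", "data": {"rows": "0.5 0 0 0 0;0.5 3 0 0 0;0.5 6 0 0 0;0.5 6 0 0 0;0.5 6 0 0 0"}}

```text
time_s: 10.8
eef_pos: [445.9, 256.3, 79.2]
ee_rot: [0.591, -0.387, 0.592, 0.387]
force: [0.8, -0.6, -0.6]
grip_width: 0.742
```

```bash
python3 - <<'E'
from h import *
s=ctrl.sense();p=capture("wrist");print(s["time_s"],s["eef_pos"],s["grip_width"],s["force"])
cv2.imwrite("pics/w9.png",p["pixels"][:,:,::-1])
p=capture("scene");V,K=cam(p);cv2.imwrite("pics/s9.png",cv2.resize(p["pixels"][220:340,340:450,::-1],None,fx=5,fy=5,interpolation=2))
p=capture("top");V,K=cam(p);cv2.imwrite("pics/t9.png",cv2.resize(p["pixels"][240:350,170:280,::-1],None,fx=5,fy=5,interpolation=2))
E
```

```text
10.8 [445.86695439 256.34076224  79.2416845 ] 0.7424982435831324 [ 0.75593604 -0.60925779 -0.56750919]
```

View pics/w9.png

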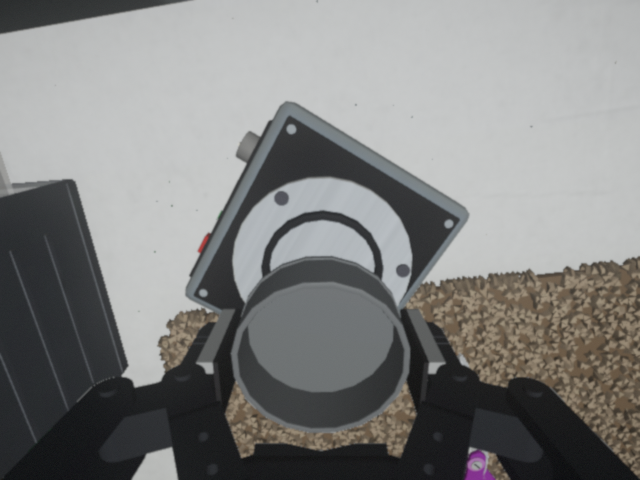

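View pics/s9.png

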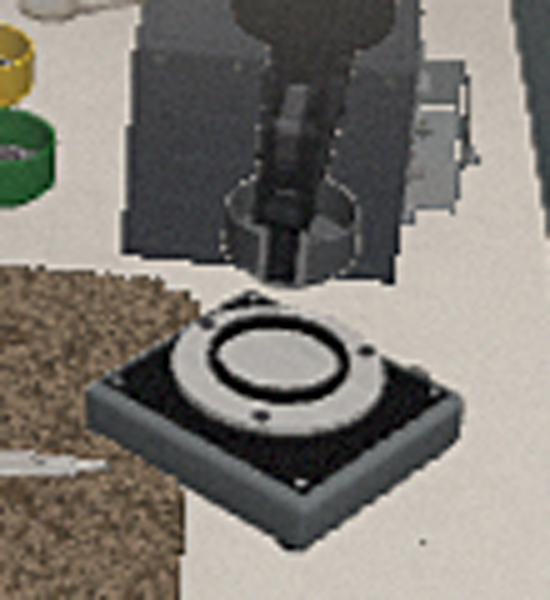

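View pics/t9.png

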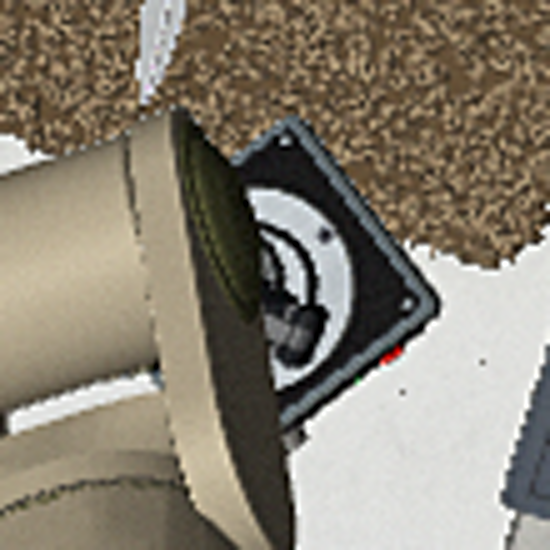

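Call:
{"op": "send_rows", "data": {"rows": "0.5 1.5 0 0.1 0;0.5 3 0 0.1 0;0.5 4 0 0.1 0;0.5 4.7 0 0.1 0;0.5 5 0 0.1 0;0.5 5.3 0 0.1 0;0.5 5.6 0 0.1 0;0.5 5.8 0 0.1 0;0.5 5.8 0 0.1 0"}}

```text
time_s: 11.85
eef_pos: [445.8, 258.3, 20.8]
ee_rot: [0.591, -0.388, 0.591, 0.388]
force: [-0.3, 0.5, -0.5]
grip_width: 0.742
```

```bash
python3 - <<'E'
from h import *
s=ctrl.sense();p=capture("wrist");print(s["time_s"],s["eef_pos"],s["grip_width"],s["force"])
cv2.imwrite("pics/w10.png",p["pixels"][:,:,::-1])
p=capture("scene");V,K=cam(p);cv2.imwrite("pics/s10.png",cv2.resize(p["pixels"][250:340,350:440,::-1],None,fx=6,fy=6,interpolation=2))
E
```

```text
11.85 [445.75996973 258.2623541   20.79642116] 0.7419168063246313 [-0.25609025  0.45220947 -0.49667646]
```

View pics/s10.png

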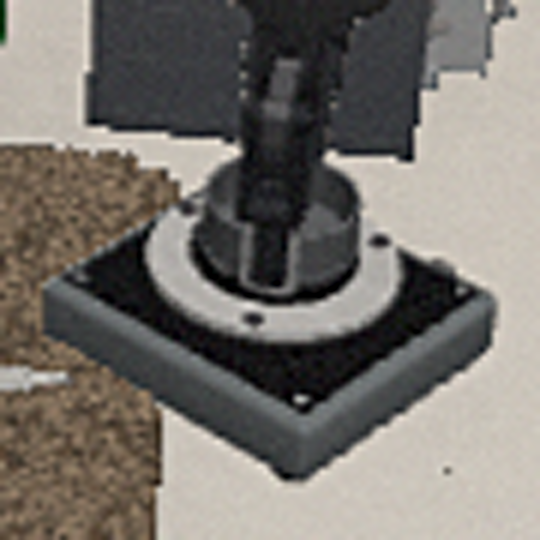

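View pics/w10.png

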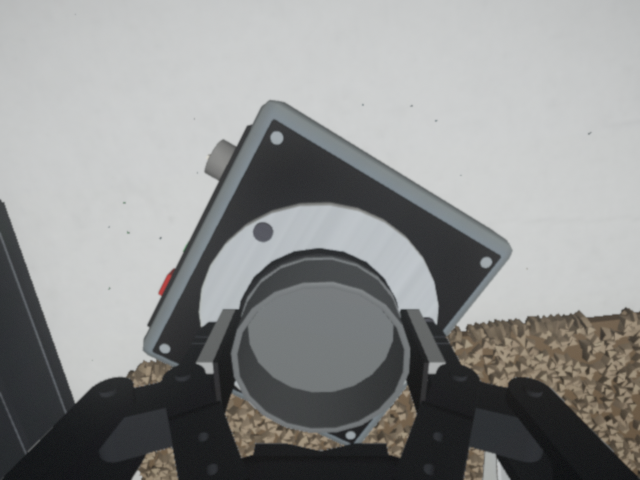

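Call:
{"op": "send_rows", "data": {"rows": "0.5 0.1 0 0 0;0.5 0.2 0 0 0;0.5 0.2 0 0 0;0.5 0.2 0 0 0"}}

```text
time_s: 12.35
eef_pos: [446.0, 258.3, 19.5]
ee_rot: [0.591, -0.388, 0.591, 0.388]
force: [-1.7, -1.0, 6.1]
grip_width: 0.737
```

Call:
{"op": "send_rows", "data": {"rows": "1 -0.1 0 0 0;1 -0.1 0 0 0;1 -0.1 0 0 0;1 -0.1 0 0 0;1 -3 0 0 0;1 -7 0 0 0;1 -12 0 0 0;1 -16 0 0 0;1 -16 0 0 0;1 -16 0 0 0"}}

```text
time_s: 13.35
eef_pos: [445.8, 258.3, 178.9]
ee_rot: [0.592, -0.388, 0.591, 0.388]
force: [-0.5, -0.3, -0.7]
grip_width: 1.0
```

```bash
python3 - <<'E'
from h import *
s=ctrl.sense();p=capture("wrist");V,K=cam(p,s);print(s["time_s"],s["eef_pos"],s["grip_width"],s["force"])
cv2.imwrite("pics/w11.png",p["pixels"][:,:,::-1])
print([(np.round(d["location"],1).tolist(),round(d["confidence"],2)) for d in nets.spot_point(p,"pan")])
p=capture("scene");V,K=cam(p);cv2.imwrite("pics/s11.png",cv2.resize(p["pixels"][250:340,350:440,::-1],None,fx=6,fy=6,interpolation=2))
print([(np.round(d["location"],1).tolist(),round(d["confidence"],2)) for d in nets.spot_point(p,"pan")])
E
```

```text
13.35 [445.8043075  258.28745929 178.90576391] 0.9997401898155054 [-0.54944813 -0.31051191 -0.74876032]
[([443.7, 262.0, 54.3], 0.57)]
[([442.2, 253.6, 45.9], 0.78), ([662.7, -155.3, 3.4], 0.55)]
```

View pics/s11.png

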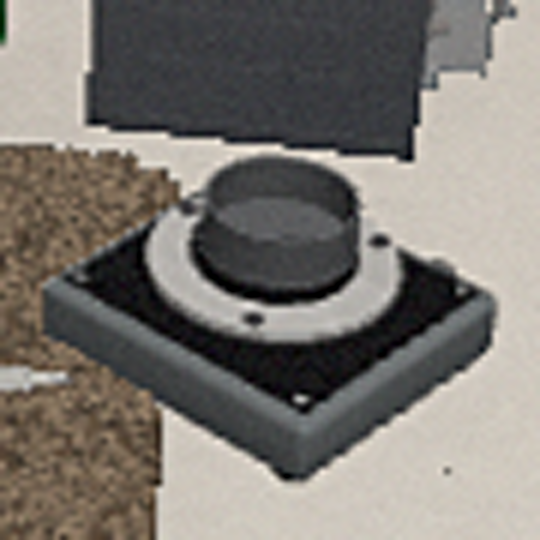

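View pics/w11.png

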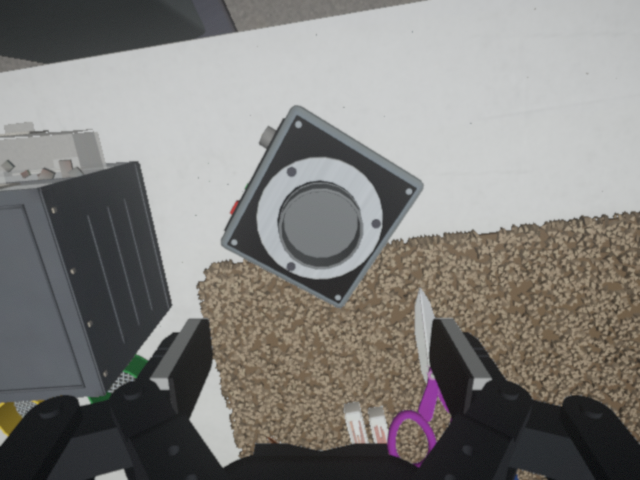

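Call:
{"op": "send_rows", "data": {"rows": "1 0 -3.7 -2.9 0;1 0 -7.4 -5.9 0;1 0 -11 -8.8 0;1 0 -14.7 -11.7 0;1 0 -18.4 -14.6 0;1 0 -22 -17.5 0;1 0.5 -26 -20.6 0;1 1 -30 -23.8 0;1 2 -34 -27 0;1 2.9 -36.8 -29.3 0;1 2.9 -36.8 -29.3 0;1 2.9 -36.8 -29.3 0"}}

```text
time_s: 14.75
eef_pos: [666.2, -157.4, 148.0]
ee_rot: [0.591, -0.387, 0.592, 0.388]
force: [-0.2, 0.3, -0.1]
grip_width: 1.0
```

Call:
{"op": "send_rows", "data": {"rows": "1 0 0 0 0;1 0 0 0 0;1 0 0 0 0"}}

```text
time_s: 15.05
eef_pos: [666.6, -156.2, 150.6]
ee_rot: [0.591, -0.388, 0.591, 0.388]
force: [-0.9, 0.7, 0.5]
grip_width: 0.996
```

```bash
cat > loc.py <<'E'
import sys
from h import *
kind=sys.argv[1];gx,gy,z0=map(float,sys.argv[2:5]);tag=sys.argv[5]
s=ctrl.sense();p=capture("wrist");V,K=cam(p,s);print(s["time_s"],s["eef_pos"],s["joints"].round(2) if hasattr(s["joints"],"round") else s["joints"])
q,h=locate(p["pixels"],V,K,kind,(gx,gy),z0)
im=p["pixels"][:,:,::-1].copy();cv2.polylines(im,[h],True,(255,0,255),1)
cv2.polylines(im,[hull(V,K,SH[kind if kind in SH else "sv"],*q,z0).astype(np.int32)],True,(0,255,255),1)
cv2.imwrite(f"pics/{tag}.png",im)
go(s,(q[0],q[1],s["eef_pos"][2]))
E
sed -i 's/(105,120,40)/(100,90,20)/;s/(18,120,60)/(18,100,30)/;s/(0,130,50)/(0,110,25)/;s/(172,130,50)/(172,110,25)/' h.py
python3 loc.py blue 667 -157 0 w12
```

```text
15.05 [ 666.63522803 -156.1529091   150.55884036] [-0.4   0.71  1.    0.    1.43 -1.56]
blue xy [ 666.9 -158.4] area ratio 0.957
go cm xyz [ 0.   -0.12 -0.19]
```

View pics/w12.png

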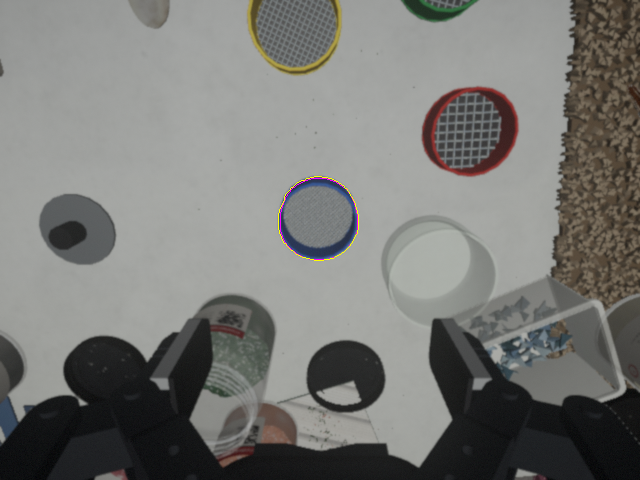

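Call:
{"op": "send_rows", "data": {"rows": "1 3 -0.1 -0.2 -1.5;1 6 -0.1 -0.2 -3;1 9 -0.1 -0.2 -4;1 12 -0.1 -0.2 -4;0.95 14.5 -0.1 -0.2 -4;0.95 16.5 -0.1 -0.2 -4;0.95 17.6 -0.1 -0.2 -4;0.95 18.2 -0.1 -0.2 -4;0.95 18.2 -0.1 -0.2 -4"}}

```text
time_s: 16.0
eef_pos: [666.8, -159.2, -32.1]
ee_rot: [0.515, -0.485, 0.515, 0.485]
force: [0.2, -0.1, 0.4]
grip_width: 0.951
```

Call:
{"op": "send_rows", "data": {"rows": "0.5 0 0 0 0;0.5 0 0 0 0;0.5 0 0 0 0;0.5 0 0 0 0;0.5 0 0 0 0", "grip_force": 35}}

```text
time_s: 16.5
eef_pos: [667.6, -159.6, -30.5]
ee_rot: [0.515, -0.485, 0.515, 0.484]
force: [-1.4, 0.7, 5.2]
grip_width: 0.728
```

```bash
python3 - <<'E'
from h import *
s=ctrl.sense();p=capture("wrist");print(s["eef_pos"],s["grip_width"],s["force"])
cv2.imwrite("pics/w13.png",p["pixels"][:,:,::-1])
E
```

```text
[ 667.62340102 -159.62956988  -30.45891587] 0.7275709648746191 [-1.43724473  0.74172526  5.23278934]
```

View pics/w13.png

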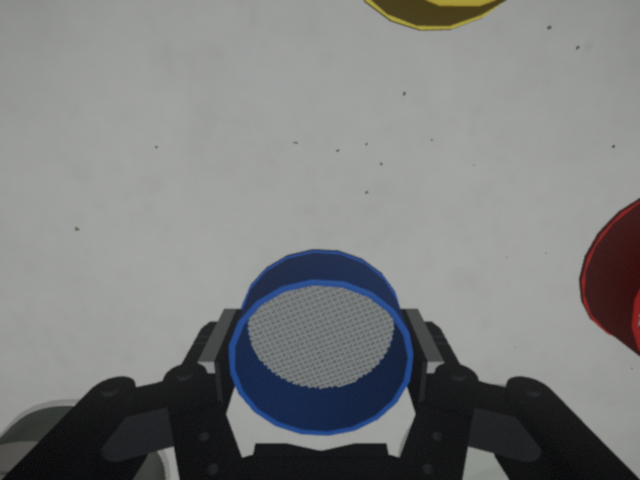

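Call:
{"op": "send_rows", "data": {"rows": "0.5 -1 0 0 0;0.5 -4 0 0 0;0.5 -8 0 0 0;0.5 -12 0 0 0;0.5 -15.5 0 0 1;0.5 -17.5 0 0 2.5;0.5 -17.5 0 0 4;0.5 -17.5 0 0 4;0.5 -17.5 0 0 4"}}

```text
time_s: 17.45
eef_pos: [666.4, -159.2, 142.6]
ee_rot: [0.59, -0.389, 0.591, 0.389]
force: [-0.3, 0.2, -2.1]
grip_width: 0.733
```

```bash
python3 - <<'E'
from h import *
s=ctrl.sense();print(s["eef_pos"],np.round(rot(s["ee_rot"]),3).tolist());go(s,(448.2,257.3,145))
E
```

```text
[ 666.39269317 -159.1996052   142.57112664] [[-0.001, -0.919, 0.395], [0.0, 0.395, 0.919], [-1.0, 0.001, -0.0]]
go cm xyz [-0.21 36.5  29.63]
```

Call:
{"op": "send_rows", "data": {"rows": "0.5 0 1.2 1 0;0.5 0 4 3.2 0;0.5 0 7.5 6.1 0;0.5 0 11 9 0;0.5 0 14.5 11.8 0;0.5 0 18 14.6 0;0.5 0 21.5 17.4 0;0.5 0 25 20.3 0;0.5 0 28.5 23.2 0;0.5 0 32 26 0;0.5 0 35 28.4 0;0.5 0 36.5 29.6 0"}}

```text
time_s: 18.65
eef_pos: [447.9, 259.8, 142.7]
ee_rot: [0.59, -0.389, 0.591, 0.39]
force: [0.4, -0.2, -0.8]
grip_width: 0.731
```

Call:
{"op": "send_rows", "data": {"rows": "0.5 0 0 0 0;0.5 1.5 0 0 0;0.5 3 0 0 0;0.5 4 0 0 0;0.5 4 0 0 0;0.5 4 0 0 0"}}

```text
time_s: 19.25
eef_pos: [450.3, 257.2, 103.2]
ee_rot: [0.591, -0.388, 0.591, 0.388]
force: [-0.3, 0.1, -0.4]
grip_width: 0.737
```

```bash
python3 - <<'E'
from h import *
s=ctrl.sense();p=capture("wrist");print(s["time_s"],s["eef_pos"],s["grip_width"],s["force"]);go(s,(448.2,257.3,41.5))
cv2.imwrite("pics/w14.png",p["pixels"][:,:,::-1])
p=capture("scene");V,K=cam(p);cv2.imwrite("pics/s14.png",cv2.resize(p["pixels"][240:330,350:440,::-1],None,fx=6,fy=6,interpolation=2))
E
```

```text
19.25 [450.30528432 257.23036529 103.19771593] 0.7370709465854914 [-0.27366598  0.10586031 -0.35665045]
go cm xyz [ 6.17  0.2  -0.08]
```

View pics/w14.png

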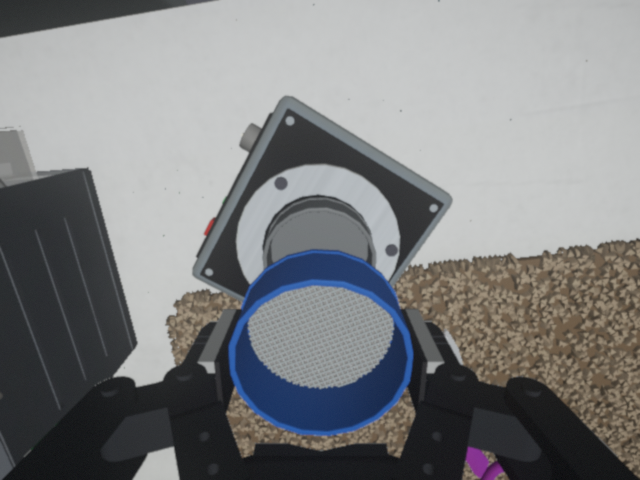

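View pics/s14.png

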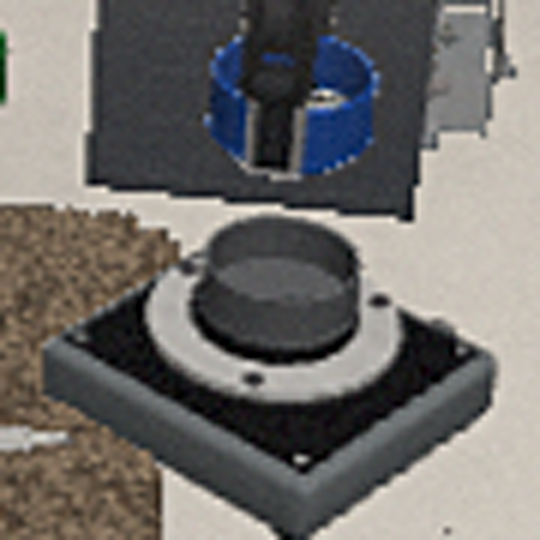

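Call:
{"op": "send_rows", "data": {"rows": "0.5 1 0.1 -0.1 0;0.5 2.5 0.2 -0.1 0;0.5 4 0.2 -0.1 0;0.5 4.8 0.2 -0.1 0;0.5 5.1 0.2 -0.1 0;0.5 5.4 0.2 -0.1 0;0.5 5.7 0.2 -0.1 0;0.5 5.95 0.2 -0.1 0;0.5 5.95 0.2 -0.1 0;0.5 5.95 0.2 -0.1 0"}}

```text
time_s: 20.35
eef_pos: [447.8, 257.5, 43.5]
ee_rot: [0.591, -0.388, 0.591, 0.388]
force: [0.4, -0.8, -0.5]
grip_width: 0.733
```

```bash
python3 - <<'E'
from h import *
s=ctrl.sense();p=capture("wrist");print(s["time_s"],s["eef_pos"],s["grip_width"],s["force"]);go(s,(448.2,257.3,41.5))
cv2.imwrite("pics/w15.png",p["pixels"][:,:,::-1])
p=capture("scene");V,K=cam(p);cv2.imwrite("pics/s15.png",cv2.resize(p["pixels"][240:330,350:440,::-1],None,fx=6,fy=6,interpolation=2))
E
```

```text
20.35 [447.75194163 257.48237626  43.54164036] 0.7329835012767064 [ 0.43560951 -0.76184321 -0.4686115 ]
go cm xyz [ 0.2  -0.05  0.  ]
```

View pics/s15.png

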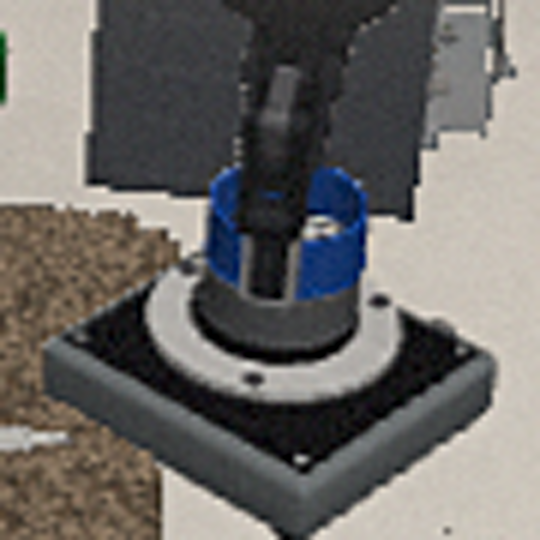

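Call:
{"op": "send_rows", "data": {"rows": "0.5 0.1 0 0 0;0.5 0.2 0 0 0;0.5 0.25 0 0 0;0.5 0.25 0 0 0;0.5 0.25 0 0 0"}}

```text
time_s: 20.95
eef_pos: [447.9, 257.6, 41.5]
ee_rot: [0.592, -0.388, 0.591, 0.388]
force: [-1.8, -0.1, 5.7]
grip_width: 0.732
```

Call:
{"op": "send_rows", "data": {"rows": "1 -0.1 0 0 0;1 -0.1 0 0 0;1 -0.1 0 0 0;1 -0.1 0 0 0;1 -3 0 0 0;1 -7 0 0 0;1 -12 0 0 0;1 -14 0 0 0;1 -14 0 0 0;1 -14 0 0 0"}}

```text
time_s: 21.95
eef_pos: [447.3, 257.4, 180.2]
ee_rot: [0.591, -0.388, 0.592, 0.388]
force: [-0.1, 0.2, -0.3]
grip_width: 1.001
```

```bash
python3 loc.py blue 447.4 257.7 72 w16; python3 - <<'E'
from h import *
p=capture("scene");V,K=cam(p);cv2.imwrite("pics/s16.png",cv2.resize(p["pixels"][240:330,350:440,::-1],None,fx=6,fy=6,interpolation=2))
s=ctrl.sense();go(s,(530,-117,150))
E
```

```text
21.95 [447.32839963 257.36695691 180.15812093] [ 0.29  0.31  1.55  0.    1.28 -0.87]
blue xy [447.4 258. ] area ratio 1.0
go cm xyz [-0.    0.02  0.07]
go cm xyz [  2.94 -22.53 -31.01]
```

View pics/s16.png

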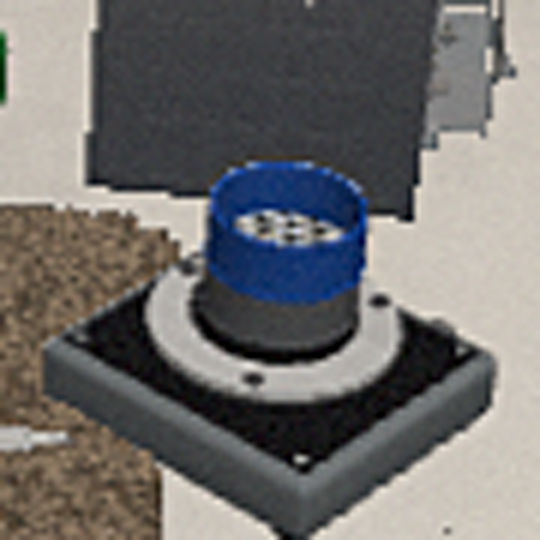

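View pics/w16.png

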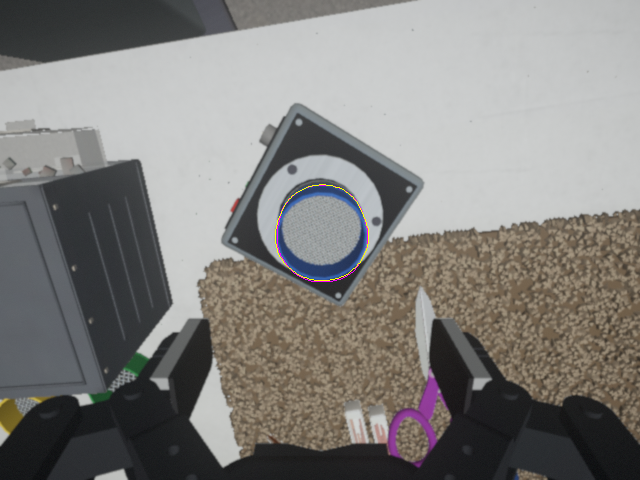

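Call:
{"op": "send_rows", "data": {"rows": "1 0 -2.5 -3.4 0;1 0 -5 -6.9 0;1 0 -7.5 -10.3 0;1 0 -10 -13.8 0;1 0 -12.5 -17.2 0;1 0 -15 -20.7 0;1 0 -17.5 -24.1 0;1 1 -20 -27.5 0;1 2 -22.5 -31 0;1 2.9 -22.5 -31 0;1 2.9 -22.5 -31 0;1 2.9 -22.5 -31 0"}}

```text
time_s: 23.25
eef_pos: [530.2, -115.5, 151.4]
ee_rot: [0.591, -0.388, 0.591, 0.389]
force: [-0.0, -0.6, 0.8]
grip_width: 1.001
```

```bash
python3 loc.py yel 530 -116 0 w17
```

```text
23.25 [ 530.18795368 -115.5420057   151.41853141] [-0.43  0.39  1.51  0.    1.24 -1.59]
yel xy [ 530.9 -116.3] area ratio 0.964
go cm xyz [-0.   -0.1  -0.04]
```

View pics/w17.png

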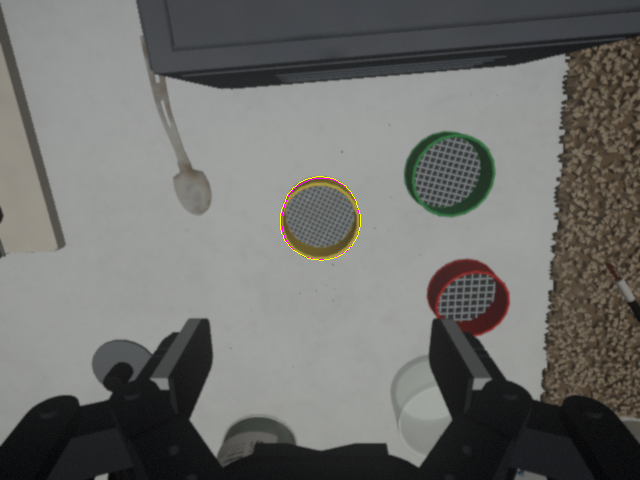

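Call:
{"op": "send_rows", "data": {"rows": "1 3 -0.1 0 1.5;1 6 -0.1 0 3;1 9 -0.1 0 4;1 12 -0.1 0 4;0.95 14.5 -0.1 0 4;0.95 16.5 -0.1 0 4;0.95 17.7 -0.1 0 4;0.95 18.2 -0.1 0 4;0.95 18.2 -0.1 0 4"}}

```text
time_s: 24.2
eef_pos: [531.6, -116.6, -29.9]
ee_rot: [0.65, -0.279, 0.649, 0.279]
force: [0.2, 0.5, 0.3]
grip_width: 0.951
```

Call:
{"op": "send_rows", "data": {"rows": "0.5 0 0 0 0;0.5 0 0 0 0;0.5 0 0 0 0;0.5 0 0 0 0;0.5 0 0 0 0", "grip_force": 35}}

```text
time_s: 24.7
eef_pos: [532.1, -117.1, -28.7]
ee_rot: [0.65, -0.28, 0.649, 0.279]
force: [-1.5, 1.0, 5.7]
grip_width: 0.734
```

```bash
python3 - <<'E'
from h import *
s=ctrl.sense();p=capture("wrist");print(s["eef_pos"],s["grip_width"],s["force"])
print("held y,z est", 10*-go(s,(530.9,-116.3,0))[1:]*-1)
cv2.imwrite("pics/w18.png",p["pixels"][:,:,::-1])
E
```

```text
[ 532.14423966 -117.11143934  -28.66445266] 0.733815384268098 [-1.54340135  0.96656858  5.68506448]
go cm xyz [-2.87  0.14 -0.02]
held y,z est [ 1.40591327 -0.2462495 ]
```

View pics/w18.png

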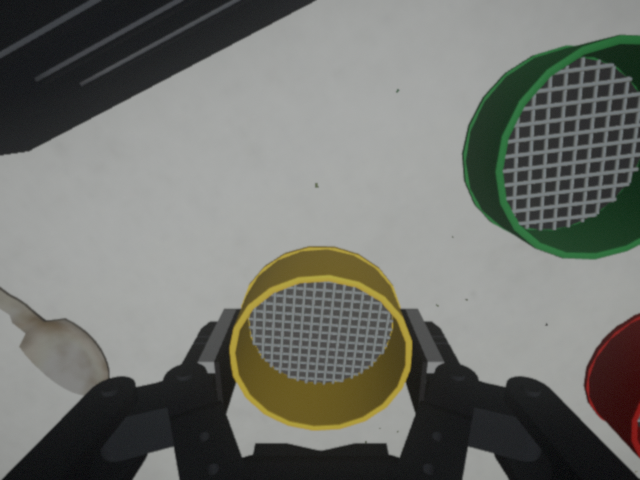

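Call:
{"op": "send_rows", "data": {"rows": "0.5 -1 0 0 0;0.5 -4 0 0 0;0.5 -8 0 0 0;0.5 -12 0 0 0;0.5 -15.5 0 0 -1;0.5 -17.5 0 0 -2.5;0.5 -17.5 0 0 -4;0.5 -17.5 0 0 -4;0.5 -17.5 0 0 -4"}}

```text
time_s: 25.65
eef_pos: [531.2, -116.8, 145.0]
ee_rot: [0.592, -0.387, 0.592, 0.387]
force: [0.1, -0.9, -1.4]
grip_width: 0.726
```

```bash
python3 - <<'E'
from h import *
s=ctrl.sense();print(s["eef_pos"],np.round(rot(s["ee_rot"]),3).tolist());go(s,(448.9,257.3,147))
E
```

```text
[ 531.16983574 -116.78919251  145.04655703] [[-0.0, -0.916, 0.402], [0.0, 0.402, 0.916], [-1.0, 0.0, -0.0]]
go cm xyz [-0.19 22.56 30.96]
```

Call:
{"op": "send_rows", "data": {"rows": "0.5 0 1 1.4 0;0.5 0 3 4.1 0;0.5 0 5.5 7.5 0;0.5 0 8 11 0;0.5 0 10.5 14.4 0;0.5 0 13 17.8 0;0.5 0 15.5 21.3 0;0.5 0 18 24.7 0;0.5 0 20.5 28 0;0.5 0 22 30.2 0;0.5 0 22.6 31 0;0.5 0 22.6 31 0"}}

```text
time_s: 26.85
eef_pos: [446.8, 258.4, 144.6]
ee_rot: [0.591, -0.388, 0.591, 0.388]
force: [-0.3, -0.4, -1.9]
grip_width: 0.734
```

Call:
{"op": "send_rows", "data": {"rows": "0.5 0 0 0 0;0.5 1 0 0 0;0.5 2 0 0 0;0.5 2 0 0 0;0.5 2 0 0 0"}}

```text
time_s: 27.35
eef_pos: [447.6, 257.1, 124.5]
ee_rot: [0.591, -0.387, 0.592, 0.388]
force: [0.3, -0.1, -1.6]
grip_width: 0.734
```

```bash
python3 - <<'E'
from h import *
s=ctrl.sense();p=capture("wrist");print(s["time_s"],s["eef_pos"],s["grip_width"],s["force"]);go(s,(448.9,257.3,69.3))
cv2.imwrite("pics/w19.png",p["pixels"][:,:,::-1])
p=capture("scene");V,K=cam(p);cv2.imwrite("pics/s19.png",cv2.resize(p["pixels"][225:325,350:440,::-1],None,fx=6,fy=6,interpolation=2))
E
```

```text
27.35 [447.64392318 257.06380933 124.50164785] 0.7341934521713096 [ 0.31822014 -0.09001043 -1.59839955]
go cm xyz [ 5.52 -0.11  0.07]
```

View pics/w19.png

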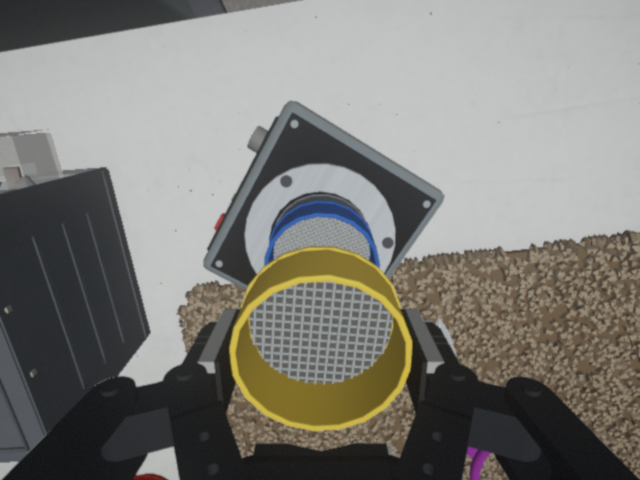

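View pics/s19.png

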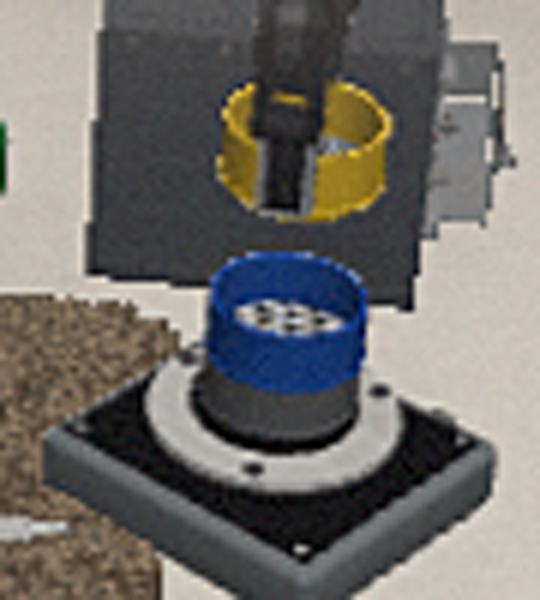

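Call:
{"op": "send_rows", "data": {"rows": "0.5 1 -0.1 0.05 0;0.5 2.5 -0.1 0.05 0;0.5 3.8 -0.1 0.05 0;0.5 4.3 -0.1 0.05 0;0.5 4.6 -0.1 0.05 0;0.5 4.9 -0.1 0.05 0;0.5 5.1 -0.1 0.05 0;0.5 5.3 -0.1 0.05 0;0.5 5.3 -0.1 0.05 0;0.5 5.3 -0.1 0.05 0"}}

```text
time_s: 28.45
eef_pos: [448.9, 257.5, 72.0]
ee_rot: [0.591, -0.388, 0.591, 0.388]
force: [-0.4, 0.2, -0.9]
grip_width: 0.733
```

```bash
python3 - <<'E'
from h import *
s=ctrl.sense();print(s["time_s"],s["eef_pos"],s["grip_width"],s["force"]);go(s,(448.9,257.3,69.3))
p=capture("scene");V,K=cam(p);cv2.imwrite("pics/s20.png",cv2.resize(p["pixels"][225:325,350:440,::-1],None,fx=6,fy=6,interpolation=2))
E
```

```text
28.45 [448.85491724 257.53969402  72.04104065] 0.7331217321010618 [-0.44780438  0.2110898  -0.87172061]
go cm xyz [ 0.27 -0.01 -0.02]
```

View pics/s20.png

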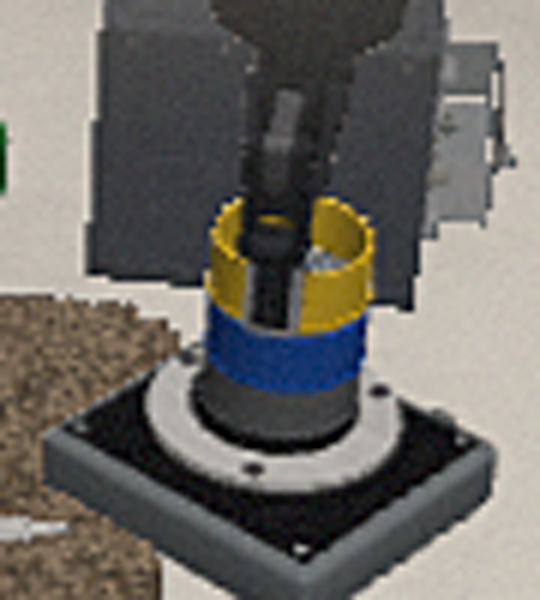

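Call:
{"op": "send_rows", "data": {"rows": "0.5 0.1 0 0 0;0.5 0.2 0 0 0;0.5 0.3 0 0 0;0.5 0.3 0 0 0;0.5 0.3 0 0 0"}}

```text
time_s: 29.0
eef_pos: [448.9, 257.6, 69.3]
ee_rot: [0.591, -0.388, 0.591, 0.388]
force: [-1.3, -0.9, 5.3]
grip_width: 0.731
```

Call:
{"op": "send_rows", "data": {"rows": "1 -0.1 0 0 0;1 -0.1 0 0 0;1 -0.1 0 0 0;1 -0.1 0 0 0;1 -3 0 0 0;1 -7 0 0 0;1 -11 0 0 0;1 -11 0 0 0;1 -11 0 0 0"}}

```text
time_s: 29.9
eef_pos: [448.9, 257.6, 179.1]
ee_rot: [0.592, -0.388, 0.591, 0.388]
force: [0.7, -1.3, 0.0]
grip_width: 1.001
```

```bash
python3 loc.py yel 447.4 257.7 98 w21; python3 - <<'E'
from h import *
p=capture("scene");V,K=cam(p);cv2.imwrite("pics/s21.png",cv2.resize(p["pixels"][225:325,350:440,::-1],None,fx=6,fy=6,interpolation=2))
s=ctrl.sense();go(s,(649.5,-26,150))
E
```

```text
29.9 [448.89487245 257.57543661 179.1223197 ] [ 0.29  0.31  1.55 -0.    1.28 -0.87]
yel xy [447.9 258.2] area ratio 0.998
go cm xyz [-0.    0.12  0.02]
go cm xyz [  2.74 -29.76 -17.96]
```

View pics/s21.png

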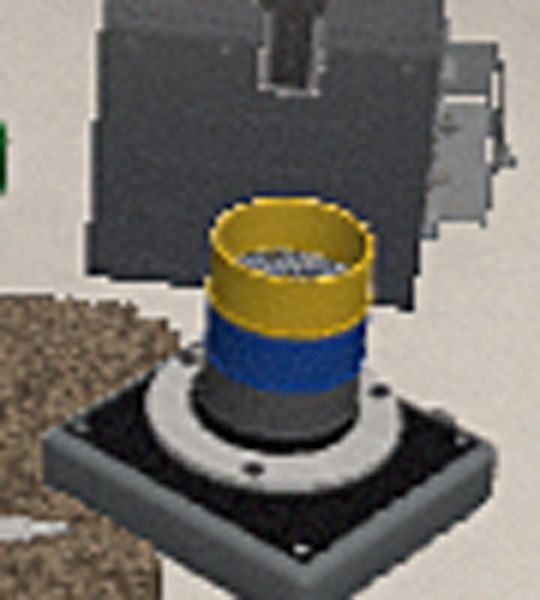

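View pics/w21.png

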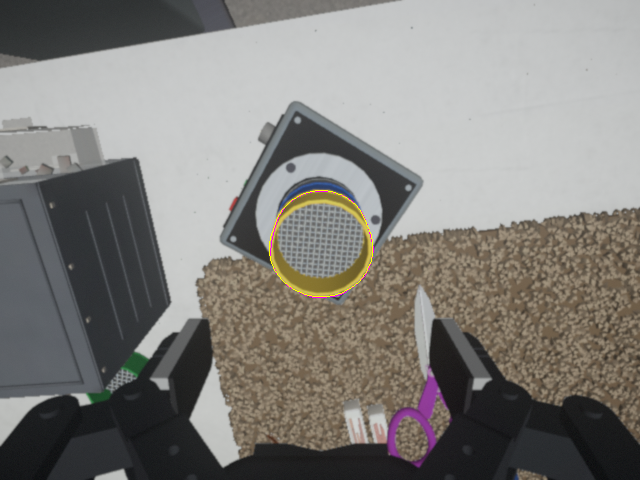

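Call:
{"op": "send_rows", "data": {"rows": "1 0 -3.5 -2.1 0;1 0 -7.5 -4.5 0;1 0 -11.5 -6.9 0;1 0 -15.5 -9.4 0;1 0 -19.5 -11.8 0;1 0.5 -23.5 -14.2 0;1 1.5 -27 -16.3 0;1 2.7 -29.8 -18 0;1 2.7 -29.8 -18 0;1 2.7 -29.8 -18 0;1 2.7 -29.8 -18 0;1 2.7 -29.8 -18 0"}}

```text
time_s: 31.2
eef_pos: [650.2, -25.3, 152.3]
ee_rot: [0.591, -0.388, 0.591, 0.388]
force: [-0.4, -0.4, 0.8]
grip_width: 0.997
```

```bash
python3 loc.py red 649.5 -26 0 w22
```

```text
31.2 [650.15355101 -25.27518421 152.31941432] [-0.22  0.63  1.14  0.    1.37 -1.38]
red xy [650.2 -25.6] area ratio 0.946
go cm xyz [ 0.   -0.02 -0.03]
```

View pics/w22.png

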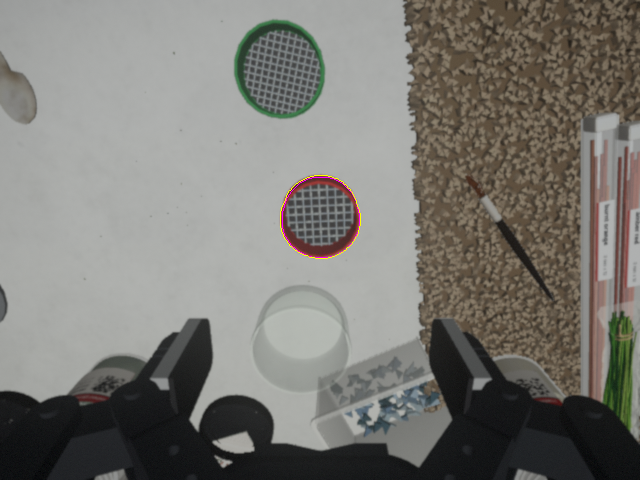

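Call:
{"op": "send_rows", "data": {"rows": "1 3 0 0 0;1 6 0 0 0;1 9 0 0 0;1 12 0 0 0;0.95 14.5 0 0 0;0.95 16.5 0 0 0;0.95 17.7 0 0 0;0.95 18.2 0 0 0;0.95 18.2 0 0 0"}}

```text
time_s: 32.15
eef_pos: [650.5, -26.1, -29.9]
ee_rot: [0.591, -0.388, 0.591, 0.388]
force: [-0.2, -0.5, -0.2]
grip_width: 0.953
```

Call:
{"op": "send_rows", "data": {"rows": "0.5 0 0 0 0;0.5 0 0 0 0;0.5 0 0 0 0;0.5 0 0 0 0;0.5 0 0 0 0", "grip_force": 35}}

```text
time_s: 32.65
eef_pos: [651.3, -26.5, -28.6]
ee_rot: [0.592, -0.388, 0.591, 0.387]
force: [-1.3, 0.4, 6.0]
grip_width: 0.727
```

```bash
python3 - <<'E'
from h import *
s=ctrl.sense();p=capture("wrist");print(s["eef_pos"],s["grip_width"],s["force"])
go(s,(650.2,-25.6,0))
cv2.imwrite("pics/w23.png",p["pixels"][:,:,::-1])
E
```

```text
[651.25245537 -26.46570594 -28.55585263] 0.7271671770103597 [-1.28557706  0.418302    6.04545461]
go cm xyz [-2.86  0.12  0.04]
```

View pics/w23.png

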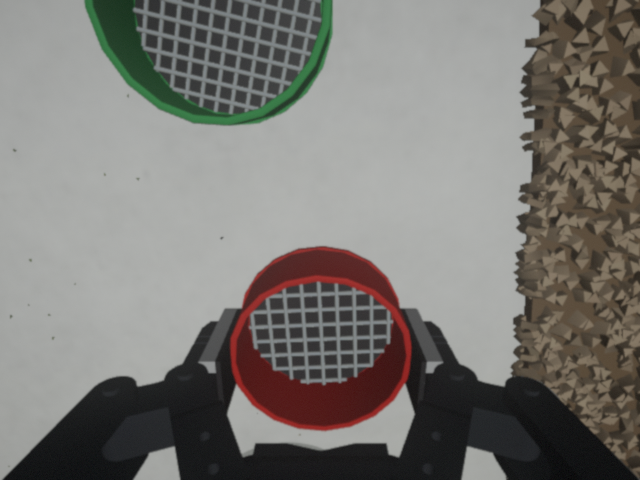

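Call:
{"op": "send_rows", "data": {"rows": "0.5 -1 0 0 0;0.5 -4 0 0 0;0.5 -8 0 0 0;0.5 -12 0 0 0;0.5 -16 0 0 0;0.5 -18.5 0 0 0;0.5 -18.5 0 0 0;0.5 -18.5 0 0 0"}}

```text
time_s: 33.5
eef_pos: [650.0, -26.2, 154.4]
ee_rot: [0.591, -0.388, 0.591, 0.388]
force: [0.2, 0.2, -2.3]
grip_width: 0.729
```

```bash
python3 - <<'E'
from h import *
s=ctrl.sense();print(s["eef_pos"],np.round(rot(s["ee_rot"]),3).tolist());go(s,(449.1,257.5,155))
E
```

```text
[650.03646653 -26.2158555  154.42736247] [[-0.001, -0.917, 0.398], [0.0, 0.398, 0.917], [-1.0, 0.001, -0.0]]
go cm xyz [-0.04 29.73 18.02]
```

Call:
{"op": "send_rows", "data": {"rows": "0.5 0 1.2 0.7 0;0.5 0 4 2.4 0;0.5 0 7.5 4.5 0;0.5 0 11 6.7 0;0.5 0 14.5 8.8 0;0.5 0 18 10.9 0;0.5 0 21.5 13 0;0.5 0 25 15.1 0;0.5 0 28 17 0;0.5 0 29.7 18 0;0.5 0 29.7 18 0;0.5 0 29.7 18 0"}}

```text
time_s: 34.7
eef_pos: [449.2, 256.8, 153.7]
ee_rot: [0.59, -0.388, 0.592, 0.388]
force: [0.0, -1.0, -1.2]
grip_width: 0.727
```

```bash
python3 - <<'E'
from h import *
s=ctrl.sense();p=capture("wrist");print(s["time_s"],s["eef_pos"],s["grip_width"],s["force"]);go(s,(449.1,257.5,95.4))
cv2.imwrite("pics/w24.png",p["pixels"][:,:,::-1])
p=capture("scene");V,K=cam(p);cv2.imwrite("pics/s24.png",cv2.resize(p["pixels"][205:315,350:440,::-1],None,fx=6,fy=5.4,interpolation=2))
s=ctrl.sense();go(s,(449.1,257.5,95.4))
E
```

```text
34.7 [449.2289498  256.80383902 153.71460209] 0.7271037459649984 [ 0.03138376 -1.04618064 -1.15927656]
go cm xyz [5.83 0.03 0.07]
go cm xyz [5.87 0.12 0.08]
```

View pics/w24.png

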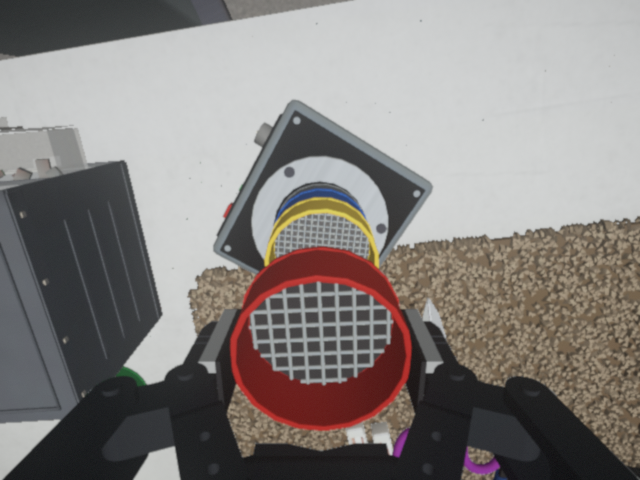

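View pics/s24.png

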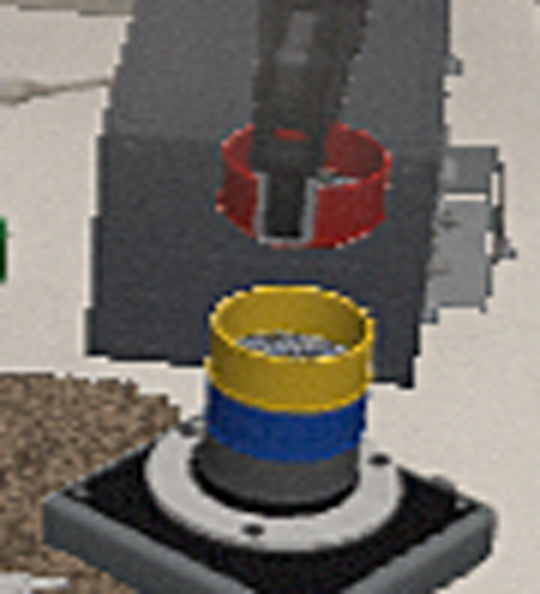

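Call:
{"op": "send_rows", "data": {"rows": "0.5 1 0.05 0.05 0;0.5 2.5 0.05 0.05 0;0.5 4 0.05 0.05 0;0.5 4.6 0.05 0.05 0;0.5 4.9 0.05 0.05 0;0.5 5.2 0.05 0.05 0;0.5 5.4 0.05 0.05 0;0.5 5.6 0.05 0.05 0;0.5 5.6 0.05 0.05 0;0.5 5.6 0.05 0.05 0"}}

```text
time_s: 35.8
eef_pos: [449.5, 257.8, 99.0]
ee_rot: [0.591, -0.388, 0.591, 0.388]
force: [-0.7, 0.0, -0.1]
grip_width: 0.723
```

```bash
python3 - <<'E'
from h import *
s=ctrl.sense();print(s["time_s"],s["eef_pos"],s["grip_width"],s["force"]);go(s,(449.1,257.5,95.4))
p=capture("scene");V,K=cam(p);cv2.imwrite("pics/s25.png",cv2.resize(p["pixels"][205:315,350:440,::-1],None,fx=6,fy=5.4,interpolation=2))
E
```

```text
35.8 [449.51026428 257.81444111  99.0405635 ] 0.7232994857488639 [-0.66541765  0.01319115 -0.14370973]
go cm xyz [ 0.36  0.03 -0.05]
```

View pics/s25.png

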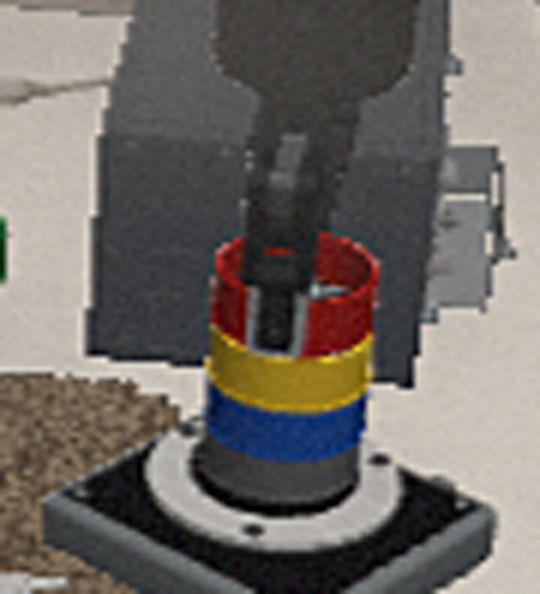

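Call:
{"op": "send_rows", "data": {"rows": "0.5 0.1 0 -0.03 0;0.5 0.2 0 -0.05 0;0.5 0.3 0 -0.05 0;0.5 0.4 0 -0.05 0;0.5 0.4 0 -0.05 0;0.5 0.4 0 -0.05 0"}}

```text
time_s: 36.45
eef_pos: [449.4, 257.3, 95.4]
ee_rot: [0.591, -0.388, 0.591, 0.388]
force: [-0.7, -0.4, 4.8]
grip_width: 0.727
```

Call:
{"op": "send_rows", "data": {"rows": "1 -0.1 0 0 0;1 -0.1 0 0 0;1 -0.1 0 0 0;1 -0.1 0 0 0;1 -3 0 0 0;1 -7 0 0 0;1 -9 0 0 0;1 -9 0 0 0;1 -9 0 0 0"}}

```text
time_s: 37.35
eef_pos: [449.0, 257.2, 184.3]
ee_rot: [0.591, -0.388, 0.591, 0.388]
force: [-0.3, -0.3, 0.2]
grip_width: 1.0
```

```bash
python3 loc.py red 447.7 258.1 124 w26; python3 - <<'E'
from h import *
p=capture("scene");V,K=cam(p);cv2.imwrite("pics/s26.png",cv2.resize(p["pixels"][205:315,350:440,::-1],None,fx=6,fy=5.4,interpolation=2))
s=ctrl.sense();go(s,(596.5,-354.5,185))
E
```

```text
37.35 [449.00040074 257.23976031 184.27774965] [ 0.29  0.31  1.54 -0.    1.29 -0.87]
red xy [448.3 257.9] area ratio 0.99
go cm xyz [0.   0.09 0.04]
go cm xyz [ -0.14 -37.93 -50.21]
```

View pics/s26.png

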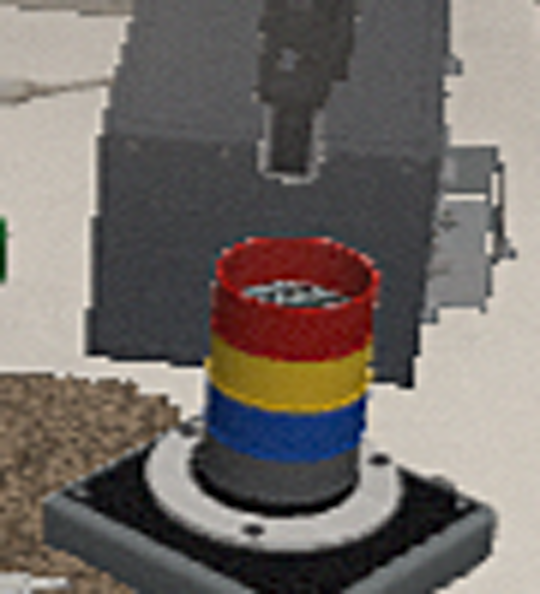

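View pics/w26.png

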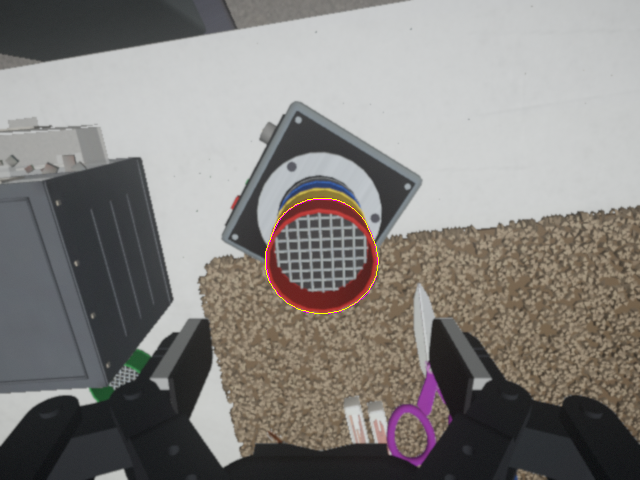

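Call:
{"op": "send_rows", "data": {"rows": "1 0 -2.5 -3.3 0;1 0 -5.4 -7 0;1 0 -8.3 -11 0;1 0 -11.2 -14.8 0;1 0 -14.1 -18.7 0;1 0 -17 -22.5 0;1 0 -20 -26.4 0;1 0 -23 -30.4 0;1 0 -26 -34.4 0;1 0 -29 -38.4 0;1 0 -31 -41 0;1 0 -32 -42.3 0"}}

```text
time_s: 38.65
eef_pos: [573.7, -260.9, 182.7]
ee_rot: [0.591, -0.386, 0.592, 0.388]
force: [-0.4, 0.3, -0.5]
grip_width: 1.001
```

Call:
{"op": "send_rows", "data": {"rows": "1 0 -1.5 -2 0;1 0.5 -3 -4 0;1 1.5 -4.5 -6 0;1 2.5 -5.9 -7.9 0;1 3 -5.9 -7.9 0;1 3 -5.9 -7.9 0;1 3 -5.9 -7.9 0"}}

```text
time_s: 39.35
eef_pos: [596.9, -353.1, 154.8]
ee_rot: [0.591, -0.388, 0.591, 0.388]
force: [0.5, 0.4, 0.6]
grip_width: 0.999
```

```bash
python3 loc.py lid 596.5 -354 0 w27;python3 - <<'E'
from h import *
p=capture("scene");cv2.imwrite("pics/s27.png",cv2.resize(p["pixels"][60:260,260:460,::-1],None,fx=3,fy=3))
E
```

```text
39.35 [ 596.89816866 -353.14350932  154.82210033] [-0.7   0.73  0.95  0.    1.45 -1.86]
lid xy [ 597.4 -353.9] area ratio 0.993
go cm xyz [-0.   -0.08 -0.05]
```

View pics/w27.png

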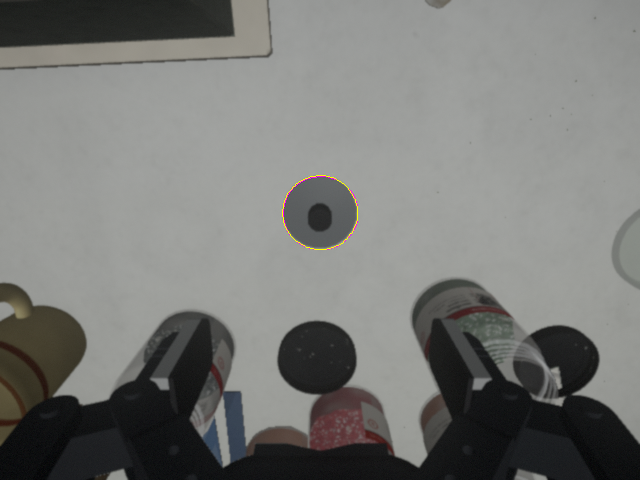

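View pics/s27.png

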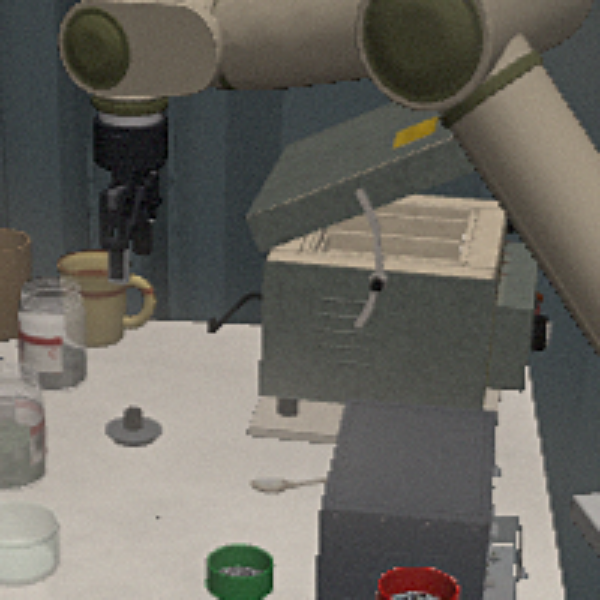

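Call:
{"op": "send_rows", "data": {"rows": "0.6 3 -0.1 -0.05 0;0.6 6 -0.1 -0.05 0;0.6 9 -0.1 -0.05 0;0.6 12 -0.1 -0.05 0;0.6 14 -0.1 -0.05 0;0.6 15.5 -0.1 -0.05 0;0.6 16.5 -0.1 -0.05 0;0.6 17 -0.1 -0.05 0;0.6 17 -0.1 -0.05 0"}}

```text
time_s: 40.35
eef_pos: [597.7, -354.9, -15.0]
ee_rot: [0.591, -0.388, 0.591, 0.388]
force: [0.2, -0.4, 0.4]
grip_width: 0.596
```

```bash
python3 - <<'E'
from h import *
s=ctrl.sense();p=capture("wrist");print(s["eef_pos"],s["grip_width"],s["force"])
cv2.imwrite("pics/w28.png",p["pixels"][:,:,::-1])
p=capture("scene");cv2.imwrite("pics/s28.png",cv2.resize(p["pixels"][150:230,270:340,::-1],None,fx=7,fy=7,interpolation=2))
E
```

```text
[ 597.67476233 -354.92823566  -14.98843851] 0.5955889738505066 [ 0.15279226 -0.38615768  0.35666875]
```

View pics/w28.png

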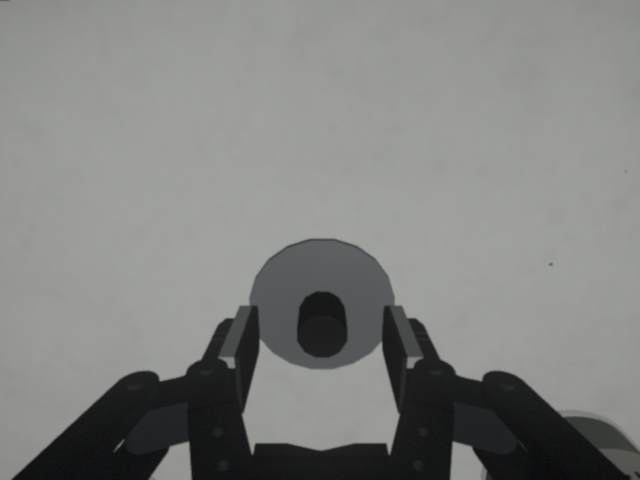

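View pics/s28.png

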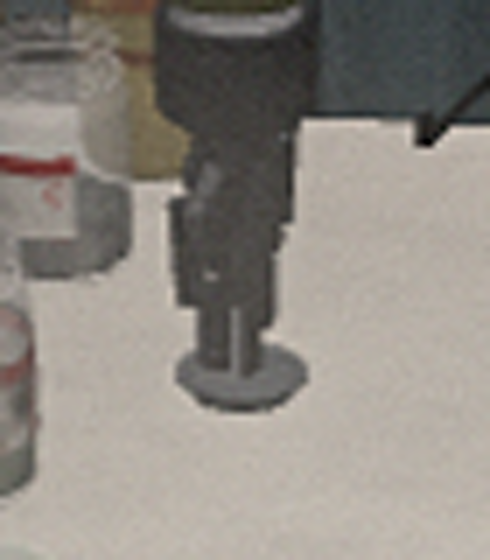

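Call:
{"op": "send_rows", "data": {"rows": "0.6 0.3 0 0 0;0.6 0.5 0 0 0;0.6 0.5 0 0 0;0 0.5 0 0 0;0 0.5 0 0 0;0 0.5 0 0 0;0 0.5 0 0 0;0 0.5 0 0 0;0 0.5 0 0 0", "grip_force": 35}}

```text
time_s: 41.35
eef_pos: [598.2, -355.2, -19.1]
ee_rot: [0.592, -0.388, 0.591, 0.387]
force: [0.0, 1.3, 5.5]
grip_width: 0.219
```

```bash
python3 - <<'E'
from h import *
s=ctrl.sense();p=capture("wrist");print(s["eef_pos"],s["grip_width"],s["force"]);go(s,(597.4,-353.9,0))
cv2.imwrite("pics/w29.png",p["pixels"][:,:,::-1])
E
```

```text
[ 598.15315513 -355.15480998  -19.07226422] 0.21855067126904446 [1.55361062e-03 1.26863128e+00 5.48630452e+00]
go cm xyz [-1.91  0.12  0.08]
```

View pics/w29.png

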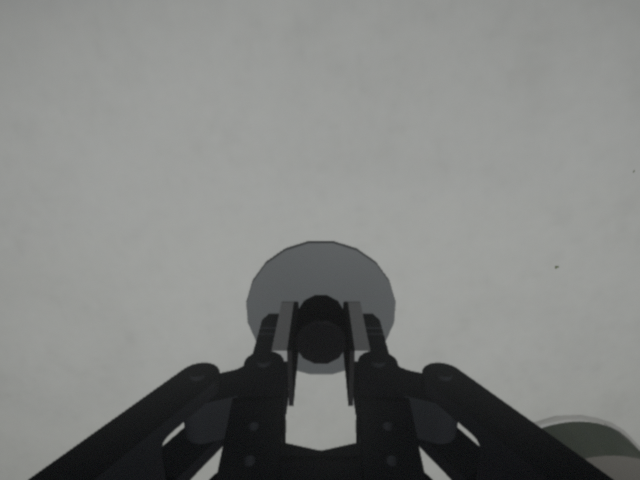

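Call:
{"op": "send_rows", "data": {"rows": "0 -1 0 0 0;0 -4 0 0 0;0 -8 0 0 0;0 -12 0 0 0;0 -16 0 0 0;0 -19.5 0 0 0;0 -20.4 0 0 0;0 -20.4 0 0 0;0 -20.4 0 0 0"}}

```text
time_s: 42.3
eef_pos: [597.0, -354.6, 181.8]
ee_rot: [0.591, -0.387, 0.592, 0.389]
force: [-0.2, -0.5, -0.8]
grip_width: 0.219
```

```bash
python3 - <<'E'
from h import *
s=ctrl.sense();print(s["eef_pos"],s["grip_width"],np.round(rot(s["ee_rot"]),3).tolist());go(s,(449.1,257.4,185))
p=capture("wrist");cv2.imwrite("pics/w30.png",p["pixels"][:,:,::-1])
E
```

```text
[ 597.00417266 -354.56068573  181.82172741] 0.2185820805974353 [[-0.002, -0.917, 0.398], [0.002, 0.398, 0.917], [-1.0, 0.003, 0.001]]
go cm xyz [-0.15 37.95 50.23]
```

View pics/w30.png

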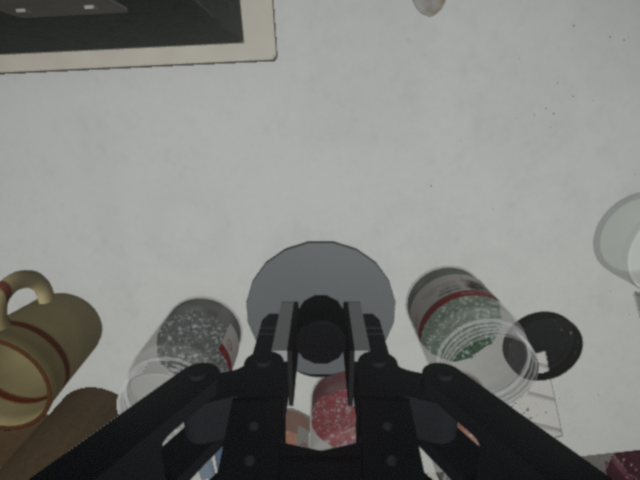

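Call:
{"op": "send_rows", "data": {"rows": "0 0 0.8 1 0;0 0 2.8 3.7 0;0 0 5.6 7.4 0;0 0 8.4 11.1 0;0 0 11.2 14.8 0;0 0 14 18.5 0;0 0 16.8 22.2 0;0 0 19.6 25.9 0;0 0 22.4 29.6 0;0 0 25.2 33.3 0;0 0 28 37 0;0 0 30 39.7 0"}}

```text
time_s: 43.55
eef_pos: [478.8, 131.0, 182.6]
ee_rot: [0.59, -0.388, 0.592, 0.389]
force: [-0.5, -0.4, -0.2]
grip_width: 0.221
```

Call:
{"op": "send_rows", "data": {"rows": "0 0 2.2 2.9 0;0 0 4.4 5.8 0;0 0 6.4 8.5 0;0 0 7.6 10.1 0;0 0 8 10.5 0;0 0 8 10.5 0;0 0 8 10.5 0;0 0 8 10.5 0"}}

```text
time_s: 44.35
eef_pos: [449.3, 255.9, 183.6]
ee_rot: [0.591, -0.387, 0.592, 0.387]
force: [0.2, -0.2, -0.7]
grip_width: 0.222
```

```bash
python3 - <<'E'
from h import *
s=ctrl.sense();p=capture("wrist");print(s["time_s"],s["eef_pos"],s["grip_width"],s["force"])
cv2.imwrite("pics/w31.png",p["pixels"][:,:,::-1])
p=capture("scene");V,K=cam(p);cv2.imwrite("pics/s31.png",cv2.resize(p["pixels"][185:315,350:440,::-1],None,fx=5,fy=4.6,interpolation=2))
s=ctrl.sense();go(s,(449.1,257.4,130.9))
E
```

```text
44.35 [449.30184593 255.92226512 183.64539064] 0.222032708684363 [ 0.19627745 -0.22138832 -0.68955455]
go cm xyz [5.29 0.07 0.11]
```

View pics/w31.png

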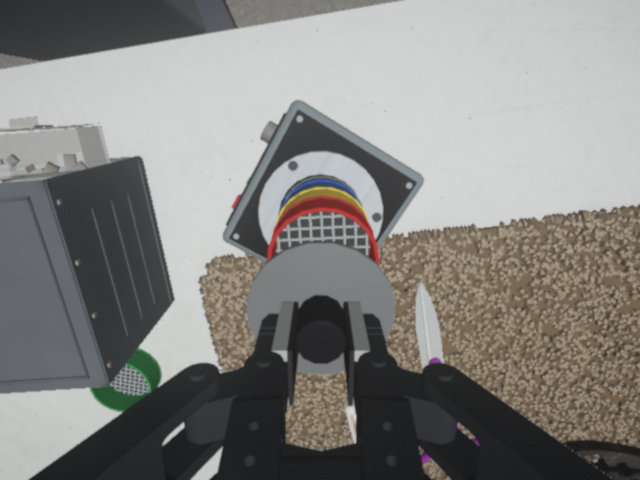

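View pics/s31.png

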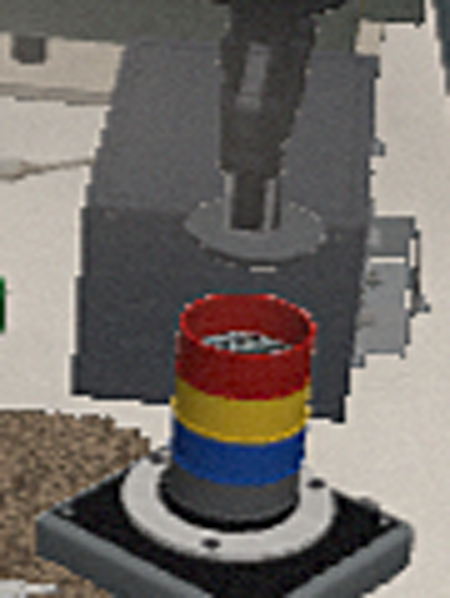

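Call:
{"op": "send_rows", "data": {"rows": "0 1 0.05 0.1 0;0 2.3 0.05 0.1 0;0 3.4 0.05 0.1 0;0 4 0.05 0.1 0;0 4.3 0.05 0.1 0;0 4.6 0.05 0.1 0;0 4.8 0.05 0.1 0;0 5 0.05 0.1 0;0 5 0.05 0.1 0;0 5 0.05 0.1 0"}}

```text
time_s: 45.45
eef_pos: [449.1, 258.0, 134.0]
ee_rot: [0.591, -0.388, 0.591, 0.388]
force: [0.7, -0.2, -0.3]
grip_width: 0.216
```

```bash
python3 - <<'E'
from h import *
s=ctrl.sense();print(s["time_s"],s["eef_pos"],s["grip_width"],s["force"]);go(s,(449.1,257.4,130.9))
p=capture("scene");V,K=cam(p);cv2.imwrite("pics/s32.png",cv2.resize(p["pixels"][185:315,350:440,::-1],None,fx=5,fy=4.6,interpolation=2))
E
```

```text
45.45 [449.05021277 258.00894234 134.02080433] 0.21576321731529322 [ 0.70024004 -0.16699588 -0.30075711]
go cm xyz [ 0.31 -0.03 -0.05]
```

View pics/s32.png

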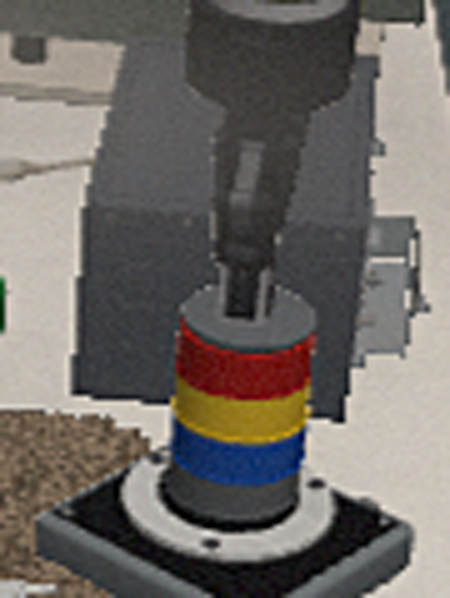

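Call:
{"op": "send_rows", "data": {"rows": "0 0.1 0 -0.03 0;0 0.2 0 -0.05 0;0 0.3 0 -0.05 0;0 0.35 0 -0.05 0;0 0.35 0 -0.05 0;0 0.35 0 -0.05 0"}}

```text
time_s: 46.1
eef_pos: [448.9, 257.5, 130.8]
ee_rot: [0.591, -0.388, 0.591, 0.388]
force: [-0.9, -0.5, 4.9]
grip_width: 0.217
```

Call:
{"op": "send_rows", "data": {"rows": "0.6 -0.1 0 0 0;0.6 -0.1 0 0 0;0.6 -0.1 0 0 0;0.6 -0.1 0 0 0;0.6 -2 0 0 0;0.6 -5 0 0 0;0.6 -8 0 0 0;0.6 -9 0 0 0;0.6 -9 0 0 0;0.6 -9 0 0 0"}}

```text
time_s: 47.1
eef_pos: [448.3, 257.3, 218.9]
ee_rot: [0.591, -0.388, 0.592, 0.388]
force: [-0.6, 0.2, 0.4]
grip_width: 0.596
```

```bash
python3 - <<'E'
from h import *
s=ctrl.sense();p=capture("wrist");print(s["time_s"],s["eef_pos"],s["grip_width"],s["force"])
cv2.imwrite("pics/w33.png",p["pixels"][:,:,::-1])
p=capture("scene");V,K=cam(p)
for n in ["pan","fine_sieve","medium_sieve","coarse_sieve","sieve_lid","spare_sieve","glass_jar"]:
    print(n,[(np.round(d["location"],1).tolist(),round(d["confidence"],2)) for d in nets.spot_point(p,n)[:2]])
im=p["pixels"][:,:,::-1].copy()
big=cv2.resize(im[215:315,360:430],None,fx=6,fy=6,interpolation=2)
for z in (57,80,106,132,158,163):
    q=(proj(V,K,np.c_[447.9+32*CS[:,0],258+32*CS[:,1],0*T+z])-[360,215])*6
    cv2.polylines(big,[q.astype(np.int32)],True,(255,255,255),1)
cv2.imwrite("pics/s33.png",np.hstack([cv2.resize(im[215:315,360:430],None,fx=5.5,fy=6,interpolation=2),big])[:, :800])
E
```

```text
47.1 [448.28538637 257.34272023 218.92803035] 0.5955833795527234 [-0.61110293  0.18817581  0.35198066]
pan [([443.6, 254.6, 48.0], 0.72)]
fine_sieve [([441.9, 263.6, 74.8], 0.53)]
medium_sieve [([444.7, 258.2, 96.4], 0.7)]
coarse_sieve [([449.3, 259.7, 125.7], 0.74)]
sieve_lid [([445.1, 259.0, 148.4], 0.89), ([446.3, 261.6, 72.1], 0.23)]
spare_sieve [([536.1, -9.7, -0.2], 0.7)]
glass_jar [([741.5, -279.9, 1.7], 0.66), ([444.8, 255.4, 47.6], 0.34)]
```

View pics/s33.png

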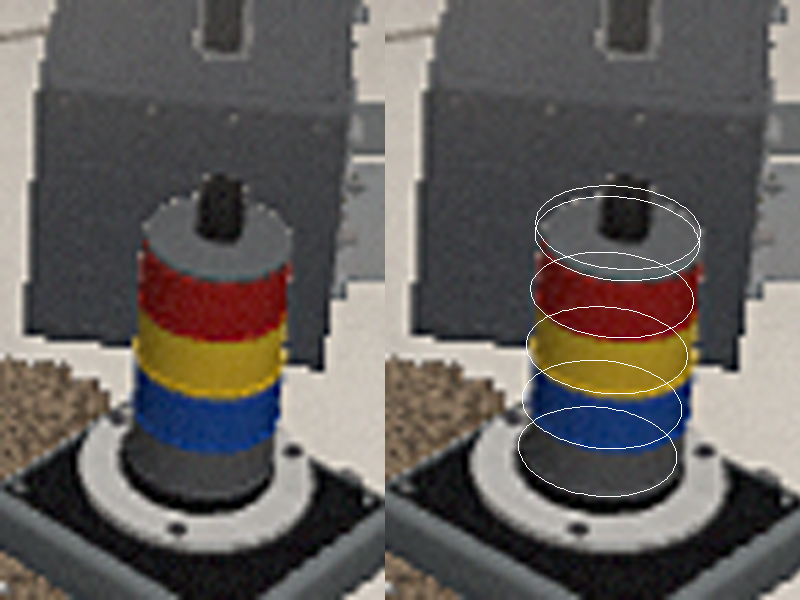

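View pics/w33.png

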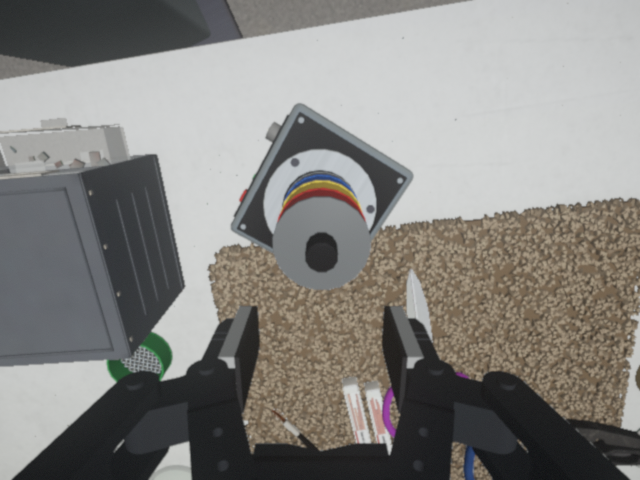

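```bash
python3 - <<'E'
from rig import workorder
print(workorder.finish_job())
E
```

```text
the job is handed in; nothing more can be done
None
```

The sieve stack is built and handed in at about 47 s: pan in the socket, then the blue, yellow and red sieves, with the knobbed lid on top. The hand-in gave no verdict.

**Seating:** Each piece went down to its calculated seated height with a contact force of about 5–6 N. In the last scene picture the seams match the seated heights by eye and the stack looks level.

**Alignment:** After each release the wrist camera put blue at (447.4, 258.0), yellow at (447.9, 258.2) and red at (448.3, 257.9) mm, so each is within 1 mm of the one below. I judged the pan and lid by eye and from the arm position only. The gripper was open and clear, with its fingers about 90 mm above the lid.

**Left alone:** The networks still put the green sieve and the glass jar within about 2–4 mm of where they first saw them.

**Checks that disagreed:**
- **Fingertips:** They sat about 40 mm behind the stated tool point, not at it. My first attempt on the pan therefore closed above it without touching anything. I measured the offset from the pictures and gripped with the tool point about 19–31 mm below the table level.
- **Network positions:** The network positions for the stacked pieces spread by up to about 6 mm, for example blue at (441.9, 263.6). I relied on the wrist camera and arm positions instead.
- **Scene camera:** My projected outlines sat about 1 pixel to the side of the stack in the scene picture, within the calibration tolerance.

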